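# Lay washed screw lids in the drying tray, one rim down, one rim up

### The job

Push the fold of the splash screen by its orange knob so that both panels collapse fully to the side against the post, then take the two washed lids from their wire stands and lay them flat in the drying tray: the red lid in the red pocket with its open rim down, the blue lid in the blue pocket with its open rim up, ready for a new liner. Leave the screen folded and do not knock over the bottles and the jar standing about.

Things in the scene. Friction and masses are not known exactly. Their poses are not given: they have to be found in the camera images.
- tray: fixed white drying tray, 134 x 250 x 14 mm (x, y, z), with a red-floored and a blue-floored round pocket 92 mm apart and a bifold splash screen that runs in a track along its front (-x) edge. Origin: centre of its underside; x away from the track, y along the track towards the screen's post, z up.
- pocket_red (a point): centre of the floor of the red-floored round pocket in the drying tray, 7 mm above the desk. Pocket 58 mm across, 7 mm deep, so a lid lying flat in it has its centre 15 mm above this point and stands 23 mm proud of the tray. Axes are the tray's: x away from the screen's track, y along it towards the screen's post, z up.
- pocket_blue (a point): centre of the floor of the blue-floored round pocket in the drying tray, 7 mm above the desk. Pocket 58 mm across, 7 mm deep, so a lid lying flat in it has its centre 15 mm above this point and stands 23 mm proud of the tray. Axes are the tray's: x away from the screen's track, y along it towards the screen's post, z up.
- screen_fold (a joint): fold angle of the bifold screen: angle of its first panel about the post. 0 = both panels in line along the track (shut); 1.5 = fully folded, both side by side against the post, square to the track. Starts at 0.35 to 0.6, the fold pointing to tray +x over the pockets. The second panel is linked and follows by itself. Light friction; it stays where it is left.
- screen_post (a point): axis of the screen's fixed post, at the tray's top (14 mm above the desk); axes as the tray's. The post stands to 96 mm. The fold knob moves on a circle of radius 110 mm about this axis: knob = post + 110 mm x (sin(angle) along tray x, -cos(angle) along tray y).
- screen_knob (a point): on the two clear panels (each 110 mm long, 4 mm thick, tops 87 mm above the desk): centre of the orange upright round knob on top of the fold hinge, 16 mm across, 40 mm tall, from 90 to 130 mm above the desk, clear above the panels; can be pushed from any side or taken between the fingers from above.
- lid_red_center (a point): red screw lid: hollow cup 48 mm across, 30 mm tall, 3 mm walls, one end closed, one open, about 35 g. Starts on its edge (axis level) in a wire stand. Point: the lid's centre, half-way along its axis; z axis: along the axis from open rim to closed top (z up = rim down, z down = rim up).
- lid_blue_center (a point): blue screw lid: hollow cup 48 mm across, 30 mm tall, 3 mm walls, one end closed, one open, about 35 g. Starts on its edge (axis level) in a wire stand. Point: the lid's centre, half-way along its axis; z axis: along the axis from open rim to closed top (z up = rim down, z down = rim up).
- lid_red: the red lid (same frame as its centre point). Carry it high: a fixed blue vacuum pump, 160 mm tall, stands on the desk between the two stands and the tray.
- lid_blue: the blue lid (same frame as its centre point). Carry it high over the 160 mm tall vacuum pump.
- stand_red: fixed wire stand of the red lid: grey base 76 x 46 x 5 mm and two rods carrying the lid on its edge, lid axis along the stand's x, lid centre 37 mm above the desk; two wire hoops (35 mm high, 36 mm wide in y, at x = -19 and +19 mm) keep it upright. The lid's sides stick out past the stand in y, free to be gripped across the 48 mm diameter. Origin: centre of the base's underside.
- stand_blue: fixed wire stand of the blue lid: grey base 76 x 46 x 5 mm and two rods carrying the lid on its edge, lid axis along the stand's x, lid centre 37 mm above the desk; two wire hoops (35 mm high, 36 mm wide in y, at x = -19 and +19 mm) keep it upright. The lid's sides stick out past the stand in y, free to be gripped across the 48 mm diameter. Origin: centre of the base's underside.
- brown_bottle: dark brown bottle with a white cap, 82 mm across, 192 mm tall, stands loose on the desk as a bystander; origin: centre of its underside.
- jar_black: white jar with a black screw top, 74 mm across, 96 mm tall, stands loose on the desk as a bystander; origin: centre of its underside.
- plastic_bottle: white plastic bottle with an orange cap, 71 mm across, 161 mm tall, stands loose on the desk as a bystander; origin: centre of its underside.
There are look-alikes about, which are no part of the job. Several things have the shape of the lid_blue; the one meant has the colours described above.

How it is judged:
On the way, in this order (a step that is already met when the one before it is completed fails the run):
1. the screen is folded back (value of joint screen_fold above 1.25 rad), for 0.2 s.
2. with the screen still folded, one of the lids lies in its own pocket, right way up (value of joint screen_fold above 1.25 rad and ((horizontal distance between lid_red_center and pocket_red below 0.008 m and z of lid_red_center in the frame of pocket_red between 0.011 and 0.019 m and angle between lid_red_center's own z axis and vertical below 0.12 rad) or (horizontal distance between lid_blue_center and pocket_blue below 0.008 m and z of lid_blue_center in the frame of pocket_blue between 0.011 and 0.019 m and angle between lid_blue_center's own z axis and vertical above 3.02 rad))), for 0.2 s.
At the end, for the whole second after the job is handed in: The screen is folded (angle over 1.25 rad); the red lid lies in the red pocket with its open rim down and the blue lid in the blue pocket with its open rim up, each within 8 mm of the pocket's centre, centre 11 to 19 mm above the pocket floor, within 0.12 rad of flat, and at rest (value of joint screen_fold above 1.25 rad and horizontal distance between lid_red_center and pocket_red below 0.008 m and z of lid_red_center in the frame of pocket_red between 0.011 and 0.019 m and angle between lid_red_center's own z axis and vertical below 0.12 rad and horizontal distance between lid_blue_center and pocket_blue below 0.008 m and z of lid_blue_center in the frame of pocket_blue between 0.011 and 0.019 m and angle between lid_blue_center's own z axis and vertical above 3.02 rad and linear speed of each of lid_red, lid_blue below 0.02 m/s and angular speed of each of lid_red, lid_blue below 0.2 rad/s); the robot touches nothing.
It fails at once if a bystanding bottle or jar is knocked over (angle between any of brown_bottle, jar_black, plastic_bottle's own z axis and vertical above 0.6 rad).
It also fails if it takes over 72 s, if anything falls off the work surface, if the arm or the gripper's body presses on something with over 40 N, if the wrist force passes 120 N, or if a joint passes its speed limit or range.

### The arm

A 6-joint arm with a two-finger parallel gripper is mounted at the origin on a cart in front of the work surface, level with it; the furniture and walls round the work are solid. World frame = base frame: x ahead of the robot, y to its left, z up, the work surface at z = 0. Lengths are in m, angles in rad, forces in N, time in s.
With the tool pointing down it reaches from about 0.4 to 0.825 m from the base axis. Payload 7 kg.
Tool frame: the origin (TCP) lies midway between the tips of the shut fingers; the grasp point (between the pads) lies 19 mm behind it; x points along the fingers, y is the direction in which the jaws open and shut, and the axes are right-handed (so a half turn about x gives the same grasp; the last joint's range is limited). The gripper opens to 85 mm and grips with 20 to 120 N. Pads are 22 mm wide; open, the fingers measure 114 mm over their backs; the gripper's body (76 mm by 85 mm) begins 54 mm behind the grasp point. The pads swing forward as they close: fully open they stand 13 mm farther back than shut.
Start: joints at [-0.89, 0.359, 0.012, 0, -1.224, -0.288], TCP at [0.258, -0.624, 0.231] pointing down, gripper open.
Joint ranges: [-3.07, 3.07], [-1.43, 2.12], [-1.02, 1.25], [-3.03, 1.67], [-3.05, -0], [-3.03, 3.03]. Speed limits (rad/s): [2.39, 2.39, 3.01, 3.14, 3.14, 3.14].

### API

Orientations are given as a rotation vector (axis times angle).
In Python, from workcell import * gives the robot as it stands.
- The arm moves only by the tool carry_out, never from a script. Its argument "rows" is a list of rows, each an object of numbers: "x", "y", "z": the shift along the tool's x, y, z in mm; "rx", "ry", "rz": the turn, a rotation vector about the tool's x, y, z in rad; "jaw": the closure, from 0 (fully open) to 1 (shut). In form: [{"x": .., "y": .., "z": .., "rx": .., "ry": .., "rz": .., "jaw": ..}, ...]. A call has 1 to 8 rows; each row is the pose to reach, as a shift and turn from the pose commanded when the call began, along the tool's axes at that moment; what a row does not reach only later rows make up. A row lasts 1/10 s, in which the tool goes at most 50 mm and 8.59 degrees, less where a joint would pass 70% of its speed; a pose out of reach is approached as far as the arm can. A call with a gripper value outside its range is refused whole. The fingers move at their own pace and stop on an object; the grip force is fixed at half the most. Time passes only in rows, so rows that repeat a pose let the fingers close. It gives the time, the measured TCP pose, the force and the opening at its end, in the units of the state.
- read_state(): the state, without advancing time (a new reading comes with each control period).
- capture(name): name is "side" or "top" or "wrist"; returns the picture (400x640x3 uint8, blue, green, red); there is no depth.
- camera_model(name): a dict with "vertical_fov" (degrees; the focal length in pixels is half the picture's height over the tangent of half this angle, whatever the lens; pixels are square), "cx", "cy" (the principal point, pixels), "R" (3x3) and "t" (3): a world point X has camera coordinates R X + t. Camera axes: x right, y down, z forward; pixel columns grow to the right and rows downward; lengths in m; the calibration is good to about 2 mm. A picture is of the moment at which its call begins: read the wrist's pose just before it. camera_model takes no time and is no camera call; for the wrist camera it gives the pose at the moment of the call.
- sign_off(): hands the job in, once; it reports no verdict.
The state is a dict: "clock": time; "joint_positions": joint angles; "qd": joint speeds; "effort": joint torques, N m; "ee_pos": TCP position; "orientation": TCP orientation; "force": force on the tool from outside, world axes, zero at the start; "ft_torque": the same for the moment, N m; "opening": opening from 0.0 (shut) to 1.0 (fully open).
Only numpy, scipy, OpenCV 4.12 (cv2) and the standard library are available. Lean on these libraries where they do the work, as an engineer would, in place of code of your own. Each camera call takes 0.05 s, during which the arm holds its last target.

## Working session

There is one attempt and no reset: what is moved stays moved. The work goes in short steps, Python scripts to look and compute and a tool call to move; the robot and the scene stay as the last step left them, time stands still between calls to the robot, and variables do not carry over. Pictures are saved under pics/ and viewed, and the job is handed in when it is done.

Besides the shell and the picture viewer there is one more tool, called after "Call:" by a JSON object that holds its "name" and its "arguments", one argument or row to a line. carry_out: Moves the arm, as the interface text tells. Its arguments: {"type":"object","properties":{"rows":{"type":"array","items":{"type":"object","properties":{"x":{"type":"number"},"y":{"type":"number"},"z":{"type":"number"},"rx":{"type":"number"},"ry":{"type":"number"},"rz":{"type":"number"},"jaw":{"type":"number"}}}}},"required":["rows"]}

```bash
ls; mkdir -p pics; python3 - <<'E'
from workcell import *
import cv2
print(read_state())
for n in("side","top","wrist"):
    m=camera_model(n);print(n,m)
    cv2.imwrite(f"pics/{n}0.png",capture(n))
E
```

```text
pics
{'clock': 0.0, 'joint_positions': array([-8.89870727e-01,  3.59424972e-01,  1.10551118e-02, -3.52004137e-04,
       -1.22411504e+00, -2.88101115e-01]), 'qd': array([-5.22121445e-04,  1.08565513e-03,  7.78058660e-04, -6.29611275e-04,
       -2.95052390e-04,  2.76876264e-05]), 'effort': array([ 2.23879520e-03, -5.83332825e+01,  2.93426979e+01,  6.93682685e+00,
       -5.91221775e-03,  2.80318471e-05]), 'ee_pos': array([ 0.25817673, -0.6231445 ,  0.2303371 ]), 'orientation': array([-0.30678996,  1.54924807,  0.30939307]), 'force': array([-0.64725987, -0.39915324, -0.26011809]), 'ft_torque': array([-0.01734301,  0.02684349, -0.01361999]), 'opening': 0.9939761039906441}
side {'vertical_fov': 43.01646359679009, 'cx': 324.3184936611913, 'cy': 215.52487562320397, 'R': array([[ 0.97944274, -0.20049547, -0.02221463],
       [-0.12571697, -0.52057055, -0.84451261],
       [ 0.15775667,  0.8299445 , -0.53507473]]), 't': array([-0.54058282,  0.16822071,  1.40722422])}
top {'vertical_fov': 51.61915219702757, 'cx': 323.50103969007125, 'cy': 198.73341461749487, 'R': array([[-0.01135587, -0.99983239,  0.01436074],
       [-0.9883052 ,  0.00903858, -0.1522207 ],
       [ 0.15206538, -0.01592139, -0.98824219]]), 't': array([0.01497409, 0.55881703, 1.44678082])}
wrist {'vertical_fov': 69.50738791130654, 'cx': 316.0842716395571, 'cy': 198.4727750186468, 'R': array([[-0.38210944,  0.92411558,  0.00166785],
       [ 0.89271847,  0.36865949,  0.25912145],
       [ 0.2388433 ,  0.10050167, -0.96584331]]), 't': array([ 0.67482895, -0.03461983,  0.37791837])}
```

View pics/side0.png

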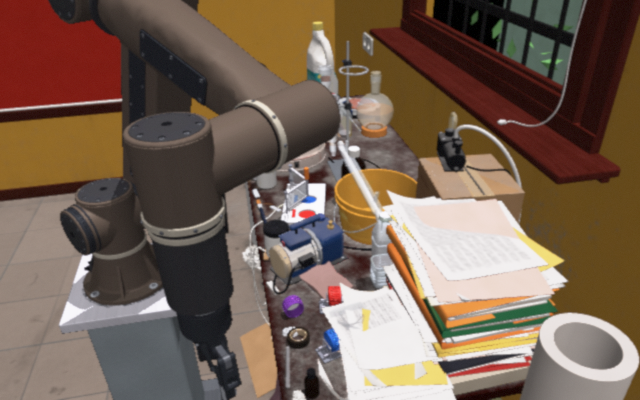

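View pics/top0.png

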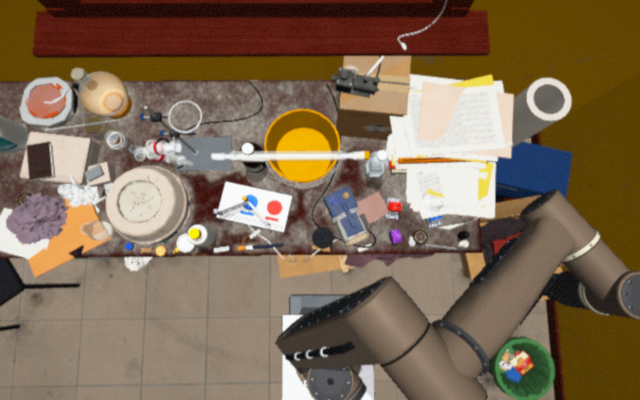

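View pics/wrist0.png

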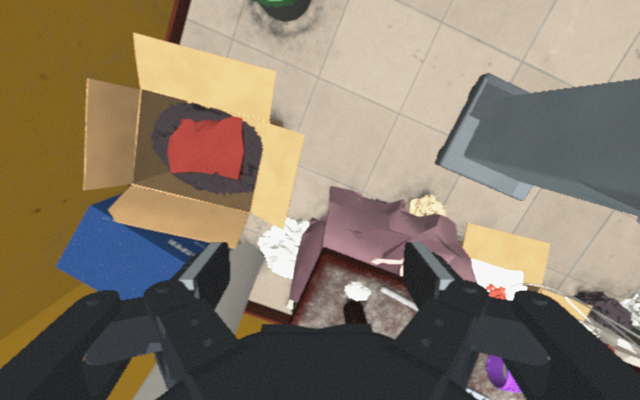

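```bash
python3 - <<'E'
import cv2
t=cv2.imread("pics/top0.png");s=cv2.imread("pics/side0.png")
cv2.imwrite("pics/t1.png",cv2.resize(t[165:260,200:320],None,fx=6,fy=6,interpolation=2))
cv2.imwrite("pics/t2.png",cv2.resize(t[165:260,310:490],None,fx=4.4,fy=4.4,interpolation=2))
cv2.imwrite("pics/s1.png",cv2.resize(s[150:240,245:345],None,fx=6,fy=6,interpolation=2))
cv2.imwrite("pics/s2.png",cv2.resize(s[210:400,245:405],None,fx=3.1,fy=3.1,interpolation=2))
E
```

```text
(no output)
```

View pics/t1.png

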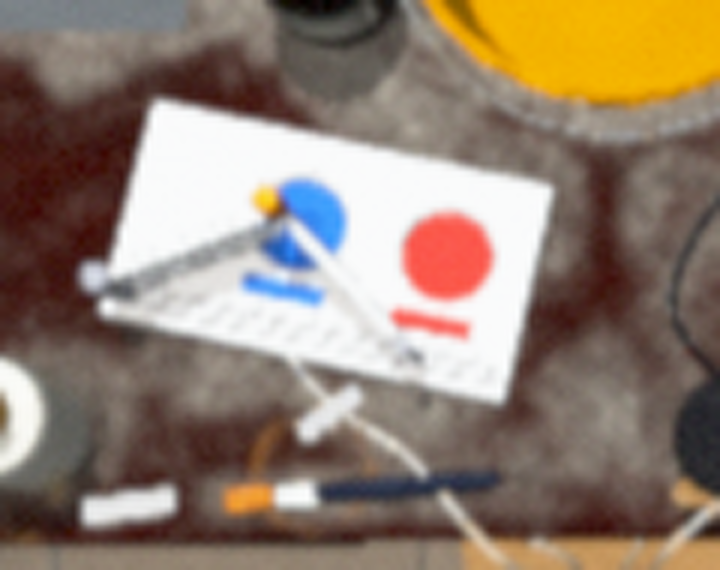

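View pics/t2.png

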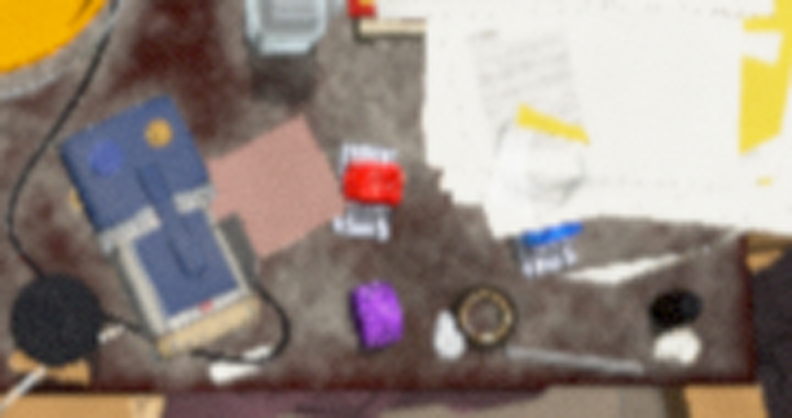

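View pics/s1.png

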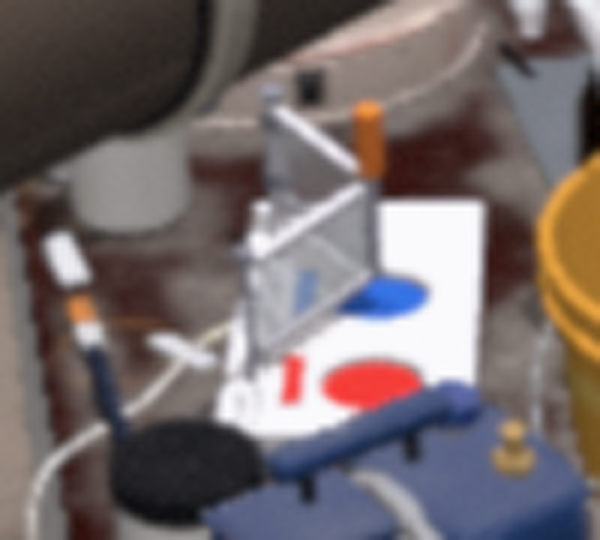

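View pics/s2.png

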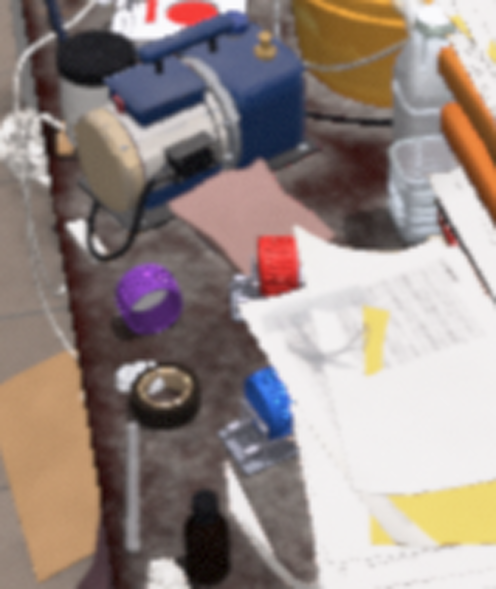

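```bash
cat > h.py <<'E'
from workcell import *
import cv2, numpy as np
from scipy.spatial.transform import Rotation as Ro
def ray(m,u,v):
    f=200/np.tan(np.radians(m["vertical_fov"])/2)
    d=np.array([(u-m["cx"])/f,(v-m["cy"])/f,1.]);R=np.array(m["R"]);t=np.array(m["t"])
    return -R.T@t, R.T@d/np.linalg.norm(d)
def onz(m,u,v,z):
    c,d=ray(m,u,v); return c+d*(z-c[2])/d[2]
def tri(ms,ps):
    A=np.zeros((3,3));b=np.zeros(3)
    L=[ray(m,*p) for m,p in zip(ms,ps)]
    for c,d in L:
        P=np.eye(3)-np.outer(d,d);A+=P;b+=P@c
    X=np.linalg.solve(A,b)
    return X,[np.linalg.norm((np.eye(3)-np.outer(d,d))@(X-c)) for c,d in L]
def proj(m,X):
    f=200/np.tan(np.radians(m["vertical_fov"])/2)
    p=np.array(m["R"])@np.array(X)+m["t"];return p[:2]/p[2]*f+[m["cx"],m["cy"]]
def blobs(img,lo,hi,box=None,amin=8):
    h=cv2.cvtColor(img,cv2.COLOR_BGR2HSV)
    k=cv2.inRange(h,np.array(lo),np.array(hi))
    if lo[0]==0 and hi[0]<=12 and lo[1]>=120 and hi[0]<9: k|=cv2.inRange(h,np.array([172,lo[1],lo[2]]),np.array([180,255,255]))
    if box: z=np.zeros_like(k);x0,y0,x1,y1=box;z[y0:y1,x0:x1]=k[y0:y1,x0:x1];k=z
    n,l,s,c=cv2.connectedComponentsWithStats(k)
    return [(s[i].tolist(),c[i].round(1).tolist()) for i in range(1,n) if s[i][4]>=amin]
def rel(target_p, target_R=None, S=None):
    "shift in mm and rotvec in tool axes, from given pose"
    S=S or read_state()
    R=Ro.from_rotvec(S["orientation"])
    d=R.inv().apply(np.array(target_p)-S["ee_pos"])*1000
    r=(R.inv()*target_R).as_rotvec() if target_R is not None else None
    return d.round(1), None if r is None else r.round(4)
E
python3 - <<'E'
from h import *
t=cv2.imread("pics/top0.png");s=cv2.imread("pics/side0.png")
mt=camera_model("top");ms=camera_model("side")
for nm,im in(("top",t),("side",s)):
    print(nm,"red",blobs(im,(0,140,120),(8,255,255),(200,150,500,260) if nm=="top" else (240,160,400,400)))
    print(nm,"blue",blobs(im,(100,140,120),(125,255,255),(200,150,500,260) if nm=="top" else (240,160,400,400)))
    print(nm,"or",blobs(im,(9,150,120),(25,255,255),(200,150,320,260) if nm=="top" else (280,150,330,200)))
E
```

```text
top red [([389, 162, 6, 7, 25], [390.8, 165.7]), ([268, 201, 14, 13, 137], [274.1, 207.3]), ([388, 202, 14, 10, 111], [394.4, 206.4]), ([266, 217, 11, 3, 12], [270.6, 218.3]), ([494, 241, 6, 12, 54], [496.6, 245.6])]
top blue [([247, 196, 10, 10, 61], [252.2, 199.9]), ([245, 204, 6, 5, 19], [247.2, 206.4]), ([241, 212, 12, 3, 16], [246.6, 212.9]), ([429, 216, 13, 5, 28], [434.8, 217.9])]
top or [([272, 150, 48, 1, 48], [295.5, 150.0]), ([269, 160, 51, 23, 904], [297.6, 169.7]), ([243, 197, 4, 4, 11], [244.3, 198.3]), ([238, 246, 7, 5, 31], [241.0, 247.9])]
side red [([293, 210, 2, 7, 13], [293.5, 212.8]), ([299, 211, 16, 7, 79], [306.4, 213.7]), ([328, 286, 13, 19, 217], [334.0, 294.6])]
side blue [([302, 197, 13, 6, 52], [308.6, 199.4]), ([325, 329, 14, 21, 174], [331.8, 338.5])]
side or [([304, 167, 5, 12, 45], [306.1, 172.8])]
```

```bash
python3 - <<'E'
from h import *
mt=camera_model("top");ms=camera_model("side")
C=[onz(mt,200+u/6,165+v/6,.014) for u,v in((152,98),(553,185),(505,403),(100,308))]
for c in C:print(c.round(4))
print("sizes",[np.linalg.norm(C[i]-C[(i+1)%4]).round(4) for i in range(4)],"c",np.mean(C,0).round(4))
pr=onz(mt,274.1,207.3,.007);pb=onz(mt,250,202.2,.007)
print("pockets",pr.round(4),pb.round(4),np.linalg.norm(pr-pb), "side chk",proj(ms,pr),proj(ms,pb))
d=pb-pr;print("yaw y-axis",np.degrees(np.arctan2(-d[0],d[1])))
for a,b in((0,1),(3,2)):
    d=C[a]-C[b];print(np.degrees(np.arctan2(-d[0],d[1])))
print("knob top",onz(mt,244.3,198.3,.13), tri([mt,ms],[(244.3,198.3),(306.3,168.5)]))
print("post top",onz(mt,200+93/6,165+275/6,.096))
print("red lid",tri([mt,ms],[(394.4,206.4),(334,294.6)]),onz(mt,394.4,206.4,.05),onz(mt,394.4,206.4,.037))
print("blue lid",tri([mt,ms],[(434.8,217.9),(331.8,338.5)]),onz(mt,434.8,217.9,.05))
print("pump", onz(mt,345,210,.15))
E
```

```text
[0.6315 0.3696 0.014 ]
[0.5752 0.1237 0.014 ]
[0.4421 0.1526 0.014 ]
[0.5022 0.3978 0.014 ]
sizes [np.float64(0.2523), np.float64(0.1361), np.float64(0.2524), np.float64(0.1323)] c [0.5378 0.2609 0.014 ]
pockets [0.5343 0.1904 0.007 ] [0.554  0.2789 0.007 ] 0.09071594422695949 side chk [307.16680805 214.30146721] [308.39553403 200.04299429]
yaw y-axis -12.567847558342343
-12.899656644807171
-13.760049207648025
knob top [0.5494337  0.27828113 0.13      ] (array([0.55085191, 0.27876493, 0.12699128]), [np.float64(0.0009381992288956276), np.float64(0.0009381992288957919)])
post top [0.51199239 0.38241038 0.096     ]
red lid (array([ 0.52809045, -0.24626526,  0.03922448]), [np.float64(0.001043774545470131), np.float64(0.0010437745454701906)]) [ 0.52770369 -0.24433428  0.05      ] [ 0.52943679 -0.24679552  0.037     ]
blue lid (array([ 0.48798797, -0.39052531,  0.04009207]), [np.float64(0.0020438644107232673), np.float64(0.002043864410723182)]) [ 0.48490716 -0.38746562  0.05      ]
pump [ 0.50384163 -0.06014399  0.15      ]
```

```bash
python3 - <<'E'
from h import *
mt=camera_model("top");ms=camera_model("side");mw=camera_model("wrist")
print("bar",tri([mt,ms],[(215,156),(338,145)]),tri([mt,ms],[(368,155),(380,210)]))
print("brownbottle? cap",tri([mt,ms],[(252,148),(354,150)]))
S=read_state();R=Ro.from_rotvec(S["orientation"]);print(R.as_matrix().round(3))
c=-np.array(mw["R"]).T@mw["t"];print("cam in tool",R.inv().apply(c-S["ee_pos"]).round(3));print("cam axes in tool (rows x,y,z)",(np.array(mw["R"])@R.as_matrix()).round(3))
E
python3 - <<'E'
import cv2
s=cv2.imread("pics/side0.png");cv2.imwrite("pics/s3.png",cv2.resize(s[80:230,260:440],None,fx=4,fy=4,interpolation=2))
t=cv2.imread("pics/top0.png");cv2.imwrite("pics/t3.png",cv2.resize(t[60:260,150:420],None,fx=2.9,fy=2.9,interpolation=2))
E
```

```text
bar (array([0.68538515, 0.37522516, 0.15447921]), [np.float64(0.005206408357696335), np.float64(0.005206408357696259)]) (array([ 0.67609758, -0.13529965,  0.19939748]), [np.float64(0.0023210312193253117), np.float64(0.0023210312193250207)])
brownbottle? cap (array([0.70515095, 0.24528875, 0.19129067]), [np.float64(0.001986763600038799), np.float64(0.001986763600038678)])
[[-0.001 -0.383  0.924]
 [ 0.001  0.924  0.383]
 [-1.     0.001 -0.   ]]
cam in tool [-0.142 -0.001 -0.065]
cam axes in tool (rows x,y,z) [[-0.     1.     0.001]
 [-0.259 -0.001  0.966]
 [ 0.966  0.     0.259]]
```

View pics/s3.png

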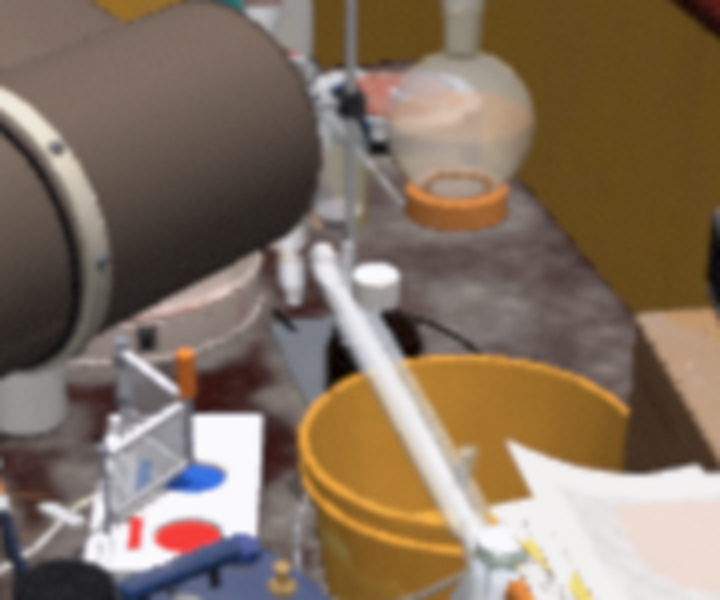

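View pics/t3.png

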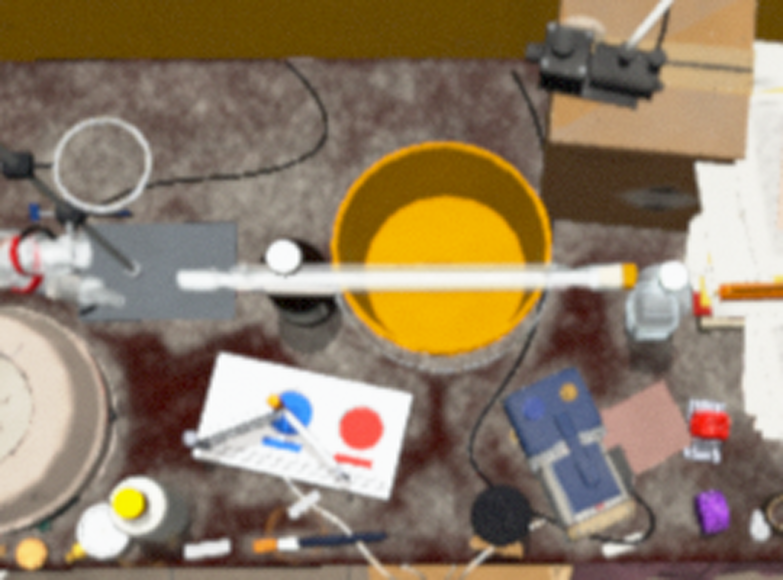

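Call:
{"name": "carry_out", "arguments": {
  "rows": [
    {"x":-50},
    {"x":-100,"y":35,"z":45},
    {"x":-110,"y":70,"z":88},
    {"x":-110,"y":105,"z":130},
    {"x":-100,"y":140,"z":175},
    {"x":-90,"y":175,"z":220},
    {"x":-80,"y":209,"z":262},
    {"x":-80,"y":209,"z":262}
  ]
}}

```text
schema error: expected keys x, y, z, rx, ry, rz, jaw
```

```bash
python3 - <<'E'
from h import *
S=read_state();print(S["clock"],S["ee_pos"],S["joint_positions"],S["force"])
m=camera_model("wrist");im=capture("wrist");cv2.imwrite("pics/w1.png",im)
import pickle;pickle.dump(m,open("w1.pkl","wb"))
E
```

```text
0.15 [ 0.25820457 -0.62325711  0.23059982] [-8.89899385e-01  3.59193834e-01  1.12790460e-02 -2.64509132e-04
 -1.22413355e+00 -2.88081845e-01] [ 0.44426589  0.61312038 -0.39155796]
```

View pics/w1.png

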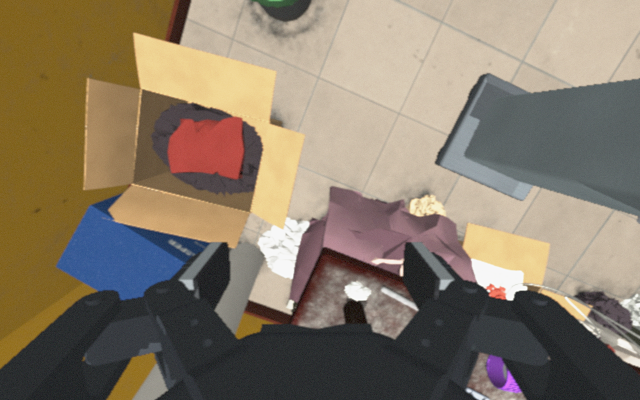

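Call:
{"name": "carry_out", "arguments": {
  "rows": [
    {"x":-45,"y":0,"z":0,"rx":0,"ry":0,"rz":0,"jaw":0},
    {"x":-80,"y":15,"z":30,"rx":0,"ry":0,"rz":0,"jaw":0},
    {"x":-100,"y":40,"z":75,"rx":0,"ry":0,"rz":0,"jaw":0},
    {"x":-100,"y":62,"z":120,"rx":0,"ry":0,"rz":0,"jaw":0},
    {"x":-100,"y":84,"z":164,"rx":0,"ry":0,"rz":0,"jaw":0},
    {"x":-100,"y":106,"z":208,"rx":0,"ry":0,"rz":0,"jaw":0},
    {"x":-100,"y":128,"z":252,"rx":0,"ry":0,"rz":0,"jaw":0},
    {"x":-100,"y":150,"z":295,"rx":0,"ry":0,"rz":0,"jaw":0}
  ]
}}

```text
clock: 1.0
ee_pos: [0.4739, -0.3709, 0.3314]
orientation: [-0.308, 1.548, 0.308]
force: [1.0, -0.3, 0.8]
opening: 0.997
```

Call:
{"name": "carry_out", "arguments": {
  "rows": [
    {"x":0,"y":22,"z":40,"rx":0,"ry":0,"rz":0,"jaw":0},
    {"x":0,"y":44,"z":80,"rx":0,"ry":0,"rz":0,"jaw":0},
    {"x":0,"y":44,"z":80,"rx":0,"ry":0,"rz":0,"jaw":0}
  ]
}}

```text
clock: 1.3
ee_pos: [0.5327, -0.2976, 0.3306]
orientation: [-0.311, 1.548, 0.312]
force: [-0.7, -1.4, 0.8]
opening: 0.999
```

```bash
python3 - <<'E'
from h import *
S=read_state();print(S["clock"],S["ee_pos"],S["joint_positions"],S["force"])
m=camera_model("wrist");im=capture("wrist");cv2.imwrite("pics/w2.png",im)
import pickle;pickle.dump(m,open("w2.pkl","wb"))
E
```

```text
1.3 [ 0.53271378 -0.29761237  0.33063154] [-1.90202989e-01  2.06777571e-01  2.56441807e-02 -7.31662499e-04
 -1.39001196e+00 -9.83178047e-01] [-0.71943874 -1.38507117  0.82988844]
```

View pics/w2.png

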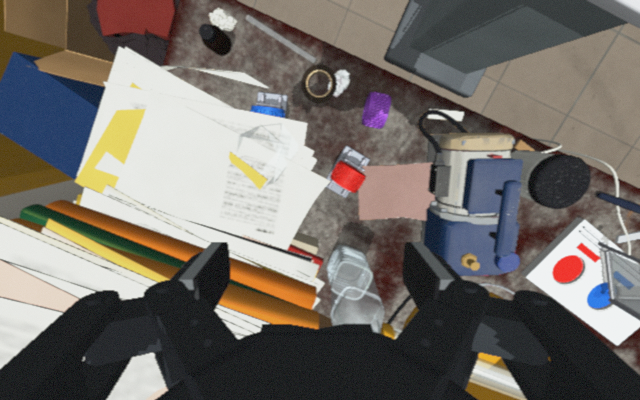

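```bash
python3 - <<'E'
import cv2
t=cv2.imread("pics/w2.png")
cv2.imwrite("pics/w2a.png",cv2.resize(t[80:210,240:400],None,fx=5,fy=5,interpolation=2)[:600])
E
```

```text
(no output)
```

View pics/w2a.png

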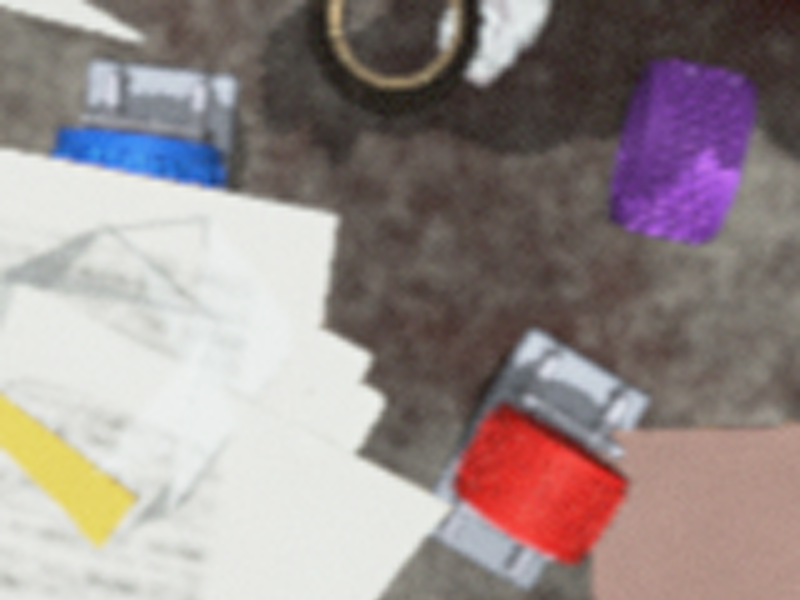

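```bash
python3 - <<'E'
from h import *
import pickle
mt=camera_model("top");ms=camera_model("side");mw=pickle.load(open("w2.pkl","rb"))
print(tri([mt,mw],[(423,219),(307,123)]));print(tri([mt,mw],[(409.5,207.5),(329.4,182)]))
im=cv2.imread("pics/w2.png");print(blobs(im,(0,140,110),(8,255,255),(300,130,380,210)),blobs(im,(100,140,110),(125,255,255),(240,80,300,120)))
for p in((394.4,206.4),):print(tri([mt,mw],[p,(348,178)]))
def W(x,y):return onz(mw,240+x/5,80+y/5,0.005)
# red base corners front, z=5mm
for q in((530,328),(650,395),(527,590),(437,540)):print("red",W(*q).round(4))
for q in((88,62),(237,75)):print("blue",W(*q).round(4))
# red lid top outline corners
for q in((505,405),(628,487)):print(onz(mw,240+q[0]/5,80+q[1]/5,.037).round(4))
E
```

```text
(array([ 0.47827503, -0.33328616,  0.09346252]), [np.float64(0.0013971382439222364), np.float64(0.0013971382439220844)])
(array([ 0.52168715, -0.28040514,  0.13632291]), [np.float64(0.009706290824601112), np.float64(0.00970629082460128)])
[([331, 161, 34, 32, 634], [347.4, 176.7])] [([251, 106, 34, 11, 226], [268.5, 110.4])]
(array([ 0.53005029, -0.24595915,  0.0416074 ]), [np.float64(0.001216977455848962), np.float64(0.0012169774558491006)])
red [ 0.4894 -0.2641  0.005 ]
red [ 0.4939 -0.2194  0.005 ]
red [ 0.569  -0.2293  0.005 ]
red [ 0.5649 -0.264   0.005 ]
blue [ 0.4684 -0.4218  0.005 ]
blue [ 0.4543 -0.3784  0.005 ]
[ 0.5122 -0.2657  0.037 ]
[ 0.5206 -0.2206  0.037 ]
```

```bash
cat >> h.py <<'E'
def tool(az,tilt,flip=False):
    "tool x = down tilted by tilt (rad) toward azimuth az (rad); jaw horizontal"
    h=np.array([np.cos(az),np.sin(az),0]);k=np.array([0,0,1.])
    x=np.sin(tilt)*h-np.cos(tilt)*k; y=np.cross(k,h)*(-1 if flip else 1)
    return Ro.from_matrix(np.stack([x,y,np.cross(x,y)],1))
E
python3 - <<'E'
from h import *
import pickle
T=tool(np.radians(18),np.radians(45))
print(rel((.42,-.40,.33),T),rel((.405,-.418,.125),T))
mt=camera_model("top");mw=pickle.load(open("w2.pkl","rb"))
for z in(.08,.1,.12):
    a=onz(mw,240,110,z);b=onz(mw,307,123,z);print(z,a.round(3),b.round(3),proj(mt,a),proj(mt,b))
E
```

```text
(array([   0.8,  -50. , -141.7]), array([ 0.078 , -0.7855, -0.033 ])) (array([ 205.8,  -60.9, -162.4]), array([ 0.078 , -0.7855, -0.033 ]))
0.08 [ 0.498 -0.42   0.08 ] [ 0.48  -0.333  0.08 ] [446.21209085 213.07134693] [421.81469518 218.58694178]
0.1 [ 0.497 -0.415  0.1  ] [ 0.479 -0.333  0.1  ] [446.59890316 212.7730755 ] [423.12232518 218.07990814]
0.12 [ 0.496 -0.41   0.12 ] [ 0.479 -0.332  0.12 ] [446.99670936 212.46632666] [424.46682213 217.55857933]
```

Call:
{"name": "carry_out", "arguments": {
  "rows": [
    {"x":0,"y":-15,"z":-48,"rx":0,"ry":0,"rz":0,"jaw":0},
    {"x":10,"y":-30,"z":-96,"rx":0.02,"ry":-0.13,"rz":0,"jaw":0},
    {"x":35,"y":-45,"z":-135,"rx":0.04,"ry":-0.27,"rz":0,"jaw":0},
    {"x":80,"y":-55,"z":-150,"rx":0.05,"ry":-0.41,"rz":-0.01,"jaw":0},
    {"x":125,"y":-60,"z":-158,"rx":0.06,"ry":-0.55,"rz":-0.02,"jaw":0},
    {"x":170,"y":-61,"z":-162,"rx":0.07,"ry":-0.68,"rz":-0.03,"jaw":0},
    {"x":206,"y":-61,"z":-162,"rx":0.078,"ry":-0.785,"rz":-0.033,"jaw":0},
    {"x":206,"y":-61,"z":-162,"rx":0.078,"ry":-0.785,"rz":-0.033,"jaw":0}
  ]
}}

```text
clock: 2.15
ee_pos: [0.3989, -0.4193, 0.1176]
orientation: [-0.107, 0.78, 0.291]
force: [-1.7, -0.4, -0.8]
opening: 1.002
```

```bash
cat > look.py <<'E'
from h import *
import sys,pickle
n=sys.argv[1]
S=read_state();print(S["clock"],S["ee_pos"].round(4),S["joint_positions"].round(3),S["force"].round(1),S["opening"])
m=camera_model("wrist");im=capture("wrist");cv2.imwrite(f"pics/{n}.png",im);pickle.dump(m,open(n+".pkl","wb"))
E
python3 look.py w3; python3 -c "
import cv2
t=cv2.imread('pics/w3.png');cv2.imwrite('pics/w3a.png',cv2.resize(t,(800,500),interpolation=2))"
```

```text
2.15 [ 0.3989 -0.4193  0.1176] [-1.064  0.35  -0.23  -0.932 -1.047  0.306] [-1.7 -0.4 -0.8] 1.0020364707030887
```

View pics/w3a.png

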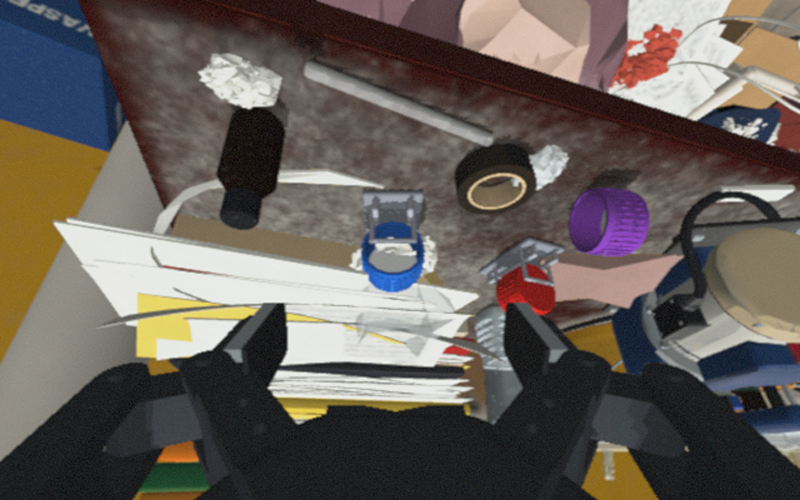

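```bash
python3 -c "
import cv2
t=cv2.imread('pics/w3.png');cv2.imwrite('pics/w3b.png',cv2.rotate(cv2.resize(t[140:270,270:460],None,fx=4.2,fy=4.2,interpolation=2),1))"
```

```text
(no output)
```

View pics/w3b.png

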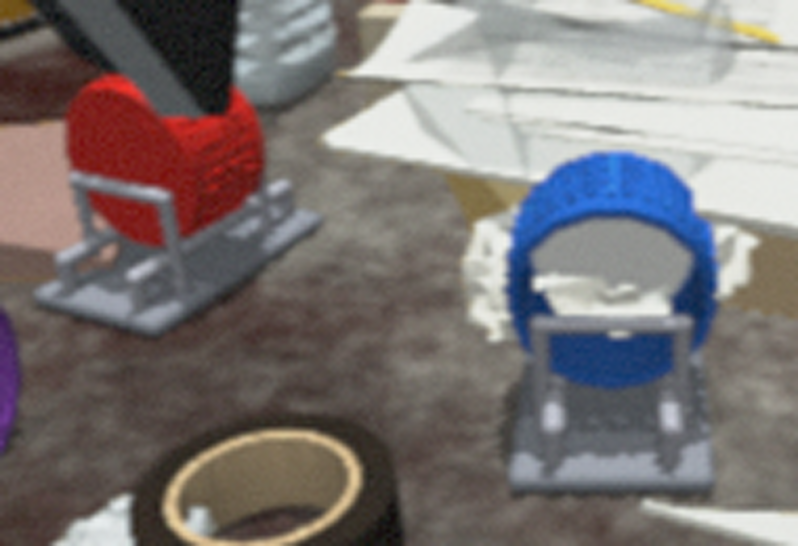

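```bash
python3 - <<'E'
from h import *
import pickle
mw=pickle.load(open("w3.pkl","rb"))
def W(X,Y,z):return onz(mw,270+(797-X)/4.2,140+(545-Y)/4.2,z)
a,b=W(508,492,0),W(715,490,0)
print("blue front",a,b,np.linalg.norm(a-b))
e=(a-b)/np.linalg.norm(a-b);h=np.array([e[1],-e[0],0]);print("az",np.degrees(np.arctan2(h[1],h[0])),"c",(a+b)/2+.038*h)
a,b=W(508,458,.005),W(715,456,.005)
print("blue front5",a,b,np.linalg.norm(a-b));print((a+b)/2+.038*h)
# red base corners z=5: left-front (35,295), front-right (165,333)?, right-back(320,215)
for q in((35,297),(160,322),(320,212)):print("red",W(*q,.005).round(4))
for q in((35,302),(160,335),(322,222)):print("red0",W(*q,.0).round(4))
# hoop top corners of blue z=.035
print("hoop blue",W(533,320,.035),W(690,320,.035)); print("hoop red",W(72,178,.035),W(172,197,.035))
# paper height: lower edge in w3b (330,135)corner vs top (423,219)
mt=camera_model("top");w2=pickle.load(open("w2.pkl","rb"))
p=(270+(797-325)/4.2,140+(545-138)/4.2)
print(tri([mt,mw],[(423,219),p]),tri([w2,mw],[(307,123),p]))
E
```

```text
blue front [ 0.45546067 -0.37860038  0.        ] [ 0.46918193 -0.42267538  0.        ] 0.04616143781043108
az 17.292203356676964 c [ 0.49860375 -0.38934257  0.        ]
blue front5 [ 0.46100235 -0.37672671  0.005     ] [ 0.47484204 -0.42122519  0.005     ] 0.04660098271057144
[ 0.50420464 -0.38768064  0.005     ]
red [ 0.4925 -0.2225  0.005 ]
red [ 0.4906 -0.2647  0.005 ]
red [ 0.5636 -0.2729  0.005 ]
red0 [ 0.4971 -0.2173  0.    ]
red0 [ 0.4915 -0.2629  0.    ]
red0 [ 0.5663 -0.2715  0.    ]
hoop blue [ 0.47268684 -0.37974251  0.035     ] [ 0.48227182 -0.41290787  0.035     ]
hoop red [ 0.50938045 -0.22992606  0.035     ] [ 0.50622512 -0.26436515  0.035     ]
(array([ 0.47666704, -0.33580413,  0.07308426]), [np.float64(0.0038547809838355416), np.float64(0.0038547809838355247)]) (array([ 0.4790913 , -0.33195529,  0.07038511]), [np.float64(0.001682462359433952), np.float64(0.0016824623594340051)])
```

```bash
python3 - <<'E'
from h import *
import pickle
m3=pickle.load(open("w3.pkl","rb"));m2=pickle.load(open("w2.pkl","rb"))
for X2,Y2 in((0,150),(150,180),(225,193),(335,215)):
  for z in(.05,.06,.07,.08,.09,.1):
    X=onz(m2,240+X2/5,80+Y2/5,z);u,v=proj(m3,X)
    x=797-(u-270)*4.2;y=545-(v-140)*4.2
    print((X2,Y2),z,X.round(3)[:2],"w3b",(round(x),round(y)),"line y there",round(138+(x-325)*97/473))
t=cv2.imread('pics/w3.png');cv2.imwrite('pics/w3c.png',cv2.rotate(cv2.resize(t[140:270,200:390],None,fx=4.2,fy=4.2,interpolation=2),1))
E
```

```text
(0, 150) 0.05 [ 0.5   -0.427] w3b (774, 231) line y there 230
(0, 150) 0.06 [ 0.5   -0.425] w3b (765, 190) line y there 228
(0, 150) 0.07 [ 0.499 -0.422] w3b (755, 148) line y there 226
(0, 150) 0.08 [ 0.498 -0.42 ] w3b (746, 103) line y there 224
(0, 150) 0.09 [ 0.498 -0.417] w3b (736, 58) line y there 222
(0, 150) 0.1 [ 0.497 -0.415] w3b (725, 10) line y there 220
(150, 180) 0.05 [ 0.492 -0.386] w3b (584, 225) line y there 191
(150, 180) 0.06 [ 0.491 -0.384] w3b (576, 185) line y there 189
(150, 180) 0.07 [ 0.491 -0.383] w3b (568, 143) line y there 188
(150, 180) 0.08 [ 0.49  -0.381] w3b (559, 99) line y there 186
(150, 180) 0.09 [ 0.49 -0.38] w3b (551, 54) line y there 184
(150, 180) 0.1 [ 0.489 -0.378] w3b (542, 7) line y there 182
(225, 193) 0.05 [ 0.487 -0.365] w3b (490, 223) line y there 172
(225, 193) 0.06 [ 0.486 -0.364] w3b (483, 183) line y there 170
(225, 193) 0.07 [ 0.486 -0.363] w3b (475, 141) line y there 169
(225, 193) 0.08 [ 0.486 -0.362] w3b (467, 98) line y there 167
(225, 193) 0.09 [ 0.485 -0.361] w3b (459, 53) line y there 166
(225, 193) 0.1 [ 0.485 -0.36 ] w3b (451, 6) line y there 164
(335, 215) 0.05 [ 0.48  -0.334] w3b (354, 219) line y there 144
(335, 215) 0.06 [ 0.48  -0.334] w3b (347, 179) line y there 143
(335, 215) 0.07 [ 0.48  -0.333] w3b (341, 138) line y there 141
(335, 215) 0.08 [ 0.48  -0.333] w3b (334, 95) line y there 140
(335, 215) 0.09 [ 0.48  -0.333] w3b (327, 50) line y there 138
(335, 215) 0.1 [ 0.479 -0.333] w3b (319, 4) line y there 137
```

View pics/w3c.png

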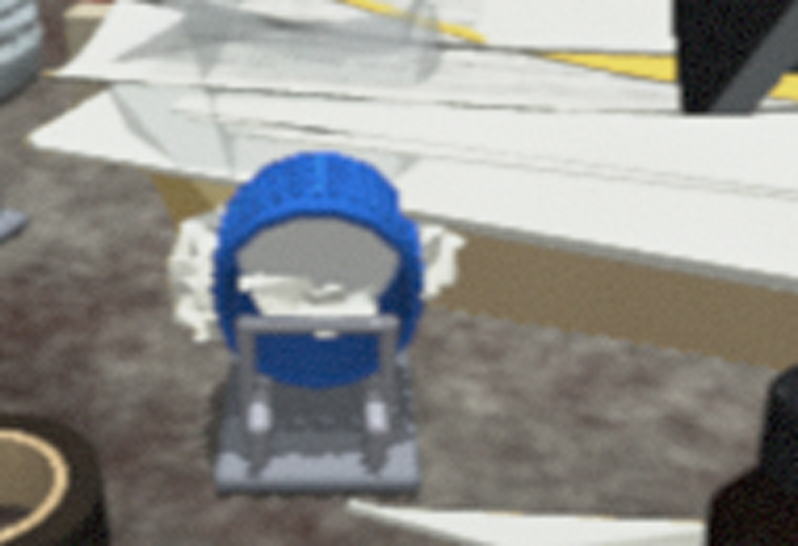

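```bash
python3 - <<'E'
from h import *
T=tool(np.radians(-31),np.radians(30))
for p in((.42,-.38,.33),(.45,-.1,.33),(.53,.15,.30),(.550,.2785,.22)):print(p,rel(p,T))
E
```

```text
(0.42, -0.38, 0.33) (array([-126.1,   34.5,  170.1]), array([ 0.6667,  0.2408, -0.5217]))
(0.45, -0.1, 0.33) (array([-45.2, 292.7, 247.9]), array([ 0.6667,  0.2408, -0.5217]))
(0.53, 0.15, 0.3) (array([ 84.1, 507.2, 332.3]), array([ 0.6667,  0.2408, -0.5217]))
(0.55, 0.2785, 0.22) (array([182.1, 623.1, 315.7]), array([ 0.6667,  0.2408, -0.5217]))
```

Call:
{"name": "carry_out", "arguments": {
  "rows": [
    {"x":-126,"y":34,"z":170,"rx":0.2,"ry":0.07,"rz":-0.15,"jaw":0},
    {"x":-126,"y":34,"z":170,"rx":0.4,"ry":0.14,"rz":-0.3,"jaw":0},
    {"x":-126,"y":34,"z":170,"rx":0.667,"ry":0.241,"rz":-0.522,"jaw":0},
    {"x":-126,"y":34,"z":170,"rx":0.667,"ry":0.241,"rz":-0.522,"jaw":0},
    {"x":-126,"y":34,"z":170,"rx":0.667,"ry":0.241,"rz":-0.522,"jaw":0},
    {"x":-45,"y":293,"z":248,"rx":0.667,"ry":0.241,"rz":-0.522,"jaw":0},
    {"x":-45,"y":293,"z":248,"rx":0.667,"ry":0.241,"rz":-0.522,"jaw":0},
    {"x":-45,"y":293,"z":248,"rx":0.667,"ry":0.241,"rz":-0.522,"jaw":0}
  ]
}}

```text
clock: 3.0
ee_pos: [0.407, -0.3421, 0.2765]
orientation: [0.176, 1.019, -0.272]
force: [-0.6, -0.6, 0.5]
opening: 1.0
```

```bash
python3 - <<'E'
from h import *
S=read_state();print(S["clock"],S["ee_pos"],S["joint_positions"].round(2))
T=tool(np.radians(-31),np.radians(30))
for p in((.45,-.1,.33),(.53,.15,.30),(.550,.2785,.22)):print(p,rel(p,T))
E
```

```text
3.0 [ 0.40699143 -0.34212347  0.2764839 ] [-0.36 -0.19 -0.59 -0.07 -0.63 -1.48]
(0.45, -0.1, 0.33) (array([-59. , 244.6,  -2.8]), array([ 0.1904,  0.015 , -0.1329]))
(0.53, 0.15, 0.3) (array([-29.2, 506.5, -20.6]), array([ 0.1904,  0.015 , -0.1329]))
(0.55, 0.2785, 0.22) (array([ 31. , 633.6, -80.2]), array([ 0.1904,  0.015 , -0.1329]))
```

Call:
{"name": "carry_out", "arguments": {
  "rows": [
    {"x":-59,"y":50,"z":0,"rx":0.19,"ry":0.015,"rz":-0.133,"jaw":0},
    {"x":-59,"y":244,"z":-3,"rx":0.19,"ry":0.015,"rz":-0.133,"jaw":0},
    {"x":-59,"y":244,"z":-3,"rx":0.19,"ry":0.015,"rz":-0.133,"jaw":0},
    {"x":-59,"y":244,"z":-3,"rx":0.19,"ry":0.015,"rz":-0.133,"jaw":0},
    {"x":-59,"y":244,"z":-3,"rx":0.19,"ry":0.015,"rz":-0.133,"jaw":0},
    {"x":-29,"y":506,"z":-20,"rx":0.19,"ry":0.015,"rz":-0.133,"jaw":0},
    {"x":-29,"y":506,"z":-20,"rx":0.19,"ry":0.015,"rz":-0.133,"jaw":0},
    {"x":-29,"y":506,"z":-20,"rx":0.19,"ry":0.015,"rz":-0.133,"jaw":0}
  ]
}}

```text
clock: 3.8
ee_pos: [0.4639, -0.0796, 0.305]
orientation: [0.28, 1.027, -0.472]
force: [2.0, -1.2, 1.2]
opening: 1.0
```

```bash
python3 - <<'E'
from h import *
S=read_state();print(S["clock"],S["ee_pos"],S["joint_positions"].round(2))
T=tool(np.radians(-31),np.radians(30))
for p in((.53,.15,.30),(.550,.2785,.22)):print(p,rel(p,T))
E
```

```text
3.8 [ 0.46388131 -0.07955528  0.30502997] [ 0.59 -0.33 -0.86  0.6  -0.89 -3.03]
(0.53, 0.15, 0.3) (array([-23.2, 231.8, -53.2]), array([ 0.012 , -0.0064, -0.0125]))
(0.55, 0.2785, 0.22) (array([  23.6,  352.6, -133.9]), array([ 0.012 , -0.0064, -0.0125]))
```

Call:
{"name": "carry_out", "arguments": {
  "rows": [
    {"x":-10,"y":30,"z":-5,"rx":-0.15,"ry":0,"rz":0,"jaw":0},
    {"x":-20,"y":60,"z":-12,"rx":-0.3,"ry":0,"rz":0,"jaw":0},
    {"x":-23,"y":90,"z":-20,"rx":-0.45,"ry":0,"rz":0,"jaw":0},
    {"x":-23,"y":120,"z":-28,"rx":-0.6,"ry":0,"rz":0,"jaw":0},
    {"x":-23,"y":150,"z":-35,"rx":-0.75,"ry":0,"rz":0,"jaw":0},
    {"x":-23,"y":180,"z":-42,"rx":-0.9,"ry":0,"rz":0,"jaw":0},
    {"x":-23,"y":210,"z":-48,"rx":-1.05,"ry":0,"rz":0,"jaw":0},
    {"x":-23,"y":232,"z":-53,"rx":-1.2,"ry":0,"rz":0,"jaw":0}
  ]
}}

```text
clock: 4.6
ee_pos: [0.5331, 0.1501, 0.2989]
orientation: [-0.782, 1.147, 0.196]
force: [0.3, -0.5, -0.0]
opening: 1.001
```

Call:
{"name": "carry_out", "arguments": {
  "rows": [
    {"x":0,"y":0,"z":0,"rx":-0.15,"ry":0,"rz":0,"jaw":0},
    {"x":0,"y":0,"z":0,"rx":-0.3,"ry":0,"rz":0,"jaw":0},
    {"x":0,"y":0,"z":0,"rx":-0.45,"ry":0,"rz":0,"jaw":0},
    {"x":0,"y":0,"z":0,"rx":-0.6,"ry":0,"rz":0,"jaw":0},
    {"x":0,"y":0,"z":0,"rx":-0.75,"ry":0,"rz":0,"jaw":0},
    {"x":0,"y":0,"z":0,"rx":-0.9,"ry":0,"rz":0,"jaw":0},
    {"x":0,"y":0,"z":0,"rx":-1.05,"ry":0,"rz":0,"jaw":0},
    {"x":0,"y":0,"z":0,"rx":-1.2,"ry":0,"rz":0,"jaw":0}
  ]
}}

```text
clock: 5.4
ee_pos: [0.5325, 0.1483, 0.2992]
orientation: [-1.819, 0.961, 0.929]
force: [-0.9, -0.0, -0.2]
opening: 0.997
```

```bash
python3 - <<'E'
from h import *
S=read_state();print(S["clock"],S["ee_pos"],S["joint_positions"].round(2))
T=tool(np.radians(-31),np.radians(30),True)
for p in((.53,.15,.30),(.550,.2785,.22)):print(p,rel(p,T))
E
```

```text
5.4 [0.53250558 0.14825321 0.29922787] [ 0.93 -0.05 -0.66  0.62 -0.99 -0.99]
(0.53, 0.15, 0.3) (array([-2.2,  1.4,  1.8]), array([-0.7344,  0.0146,  0.008 ]))
(0.55, 0.2785, 0.22) (array([ 45. , -32.7, 143. ]), array([-0.7344,  0.0146,  0.008 ]))
```

Call:
{"name": "carry_out", "arguments": {
  "rows": [
    {"x":8,"y":-6,"z":25,"rx":-0.15,"ry":0,"rz":0,"jaw":0.45},
    {"x":15,"y":-12,"z":50,"rx":-0.3,"ry":0,"rz":0,"jaw":0.45},
    {"x":25,"y":-18,"z":75,"rx":-0.45,"ry":0,"rz":0,"jaw":0.45},
    {"x":32,"y":-24,"z":100,"rx":-0.6,"ry":0.01,"rz":0,"jaw":0.45},
    {"x":40,"y":-30,"z":125,"rx":-0.734,"ry":0.015,"rz":0.008,"jaw":0.45},
    {"x":45,"y":-33,"z":143,"rx":-0.734,"ry":0.015,"rz":0.008,"jaw":0.45},
    {"x":45,"y":-33,"z":143,"rx":-0.734,"ry":0.015,"rz":0.008,"jaw":0.45}
  ]
}}

```text
clock: 6.1
ee_pos: [0.5499, 0.2791, 0.2161]
orientation: [-2.413, 0.68, 1.397]
force: [0.2, 0.1, 0.6]
opening: 0.552
```

```bash
python3 look.py w4; python3 - <<'E'
from h import *
import pickle
T=tool(np.radians(-31),np.radians(30),True)
print(rel((.550,.2785,.105),T))
m=pickle.load(open("w4.pkl","rb"));print("knob proj",proj(m,(.55,.2785,.13)),proj(m,(.55,.2785,.09)))
cv2.imwrite("pics/top4.png",cv2.resize(capture("top")[165:260,200:320],None,fx=6,fy=6))
E
```

```text
6.1 [0.5499 0.2791 0.2161] [ 1.043  0.19  -0.615  0.685 -0.906 -0.491] [0.2 0.1 0.6] 0.5519817444720213
(array([96.4, -1. , 55.6]), array([-0.0065,  0.0026, -0.0057]))
knob proj [316.65457344 257.50591624] [316.53327007 259.90114897]
```

View pics/w4.png

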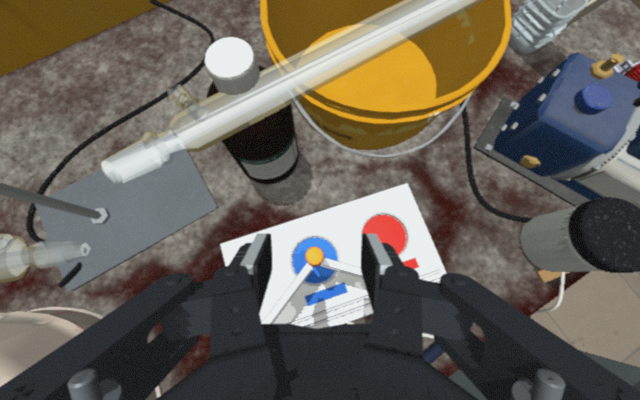

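View pics/top4.png

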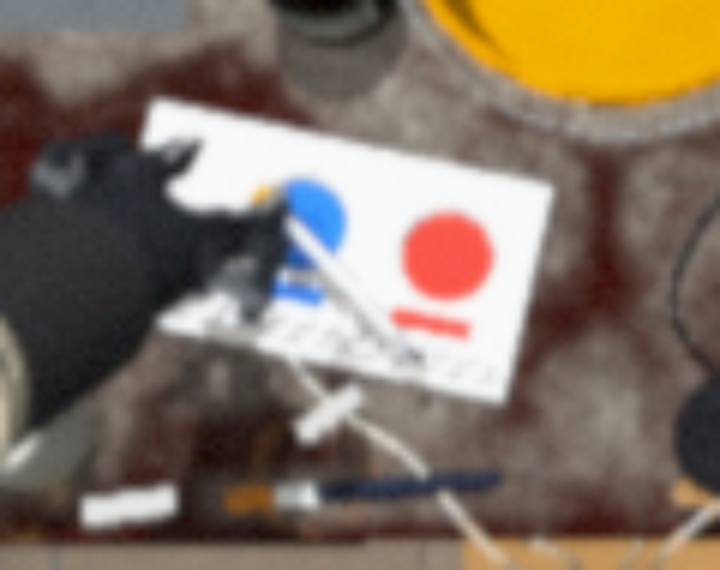

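```bash
python3 - <<'E'
from h import *
T=tool(np.radians(-31),np.radians(30),True)
psi=np.radians(-12.9);x=np.array([np.cos(psi),np.sin(psi),0]);y=np.array([-np.sin(psi),np.cos(psi),0])
k=np.array([.550,.2785,.105]);th0=.578
post=k-.11*(np.sin(th0)*x-np.cos(th0)*y);print("post",post)
R=T
for th in(.578,.75,.9,1.05,1.2,1.35,1.5,1.58):
    p=post+.11*(np.sin(th)*x-np.cos(th)*y);print(th,p.round(3),R.inv().apply(p-k).round(4)*1000)
# pockets from w4
import pickle
m=pickle.load(open("w4.pkl","rb"));im=cv2.imread("pics/w4.png")
for b in blobs(im,(0,140,110),(8,255,255),(350,200,430,270)):print(b,onz(m,*b[1],.007).round(4))
for b in blobs(im,(100,140,100),(125,255,255),(280,220,350,290)):print(b,onz(m,*b[1],.007).round(4), onz(m,b[0][0]+b[0][2]/2-.5,b[0][1]+b[0][3]/2-.5,.007).round(4))
E
```

```text
post [0.51198664 0.38172298 0.105     ]
0.578 [0.55  0.278 0.105] [0. 0. 0.]
0.75 [0.567 0.287 0.105] [  5.3 -15.7  -9.1]
0.9 [0.581 0.296 0.105] [  8.7 -30.7 -15.1]
1.05 [0.593 0.307 0.105] [ 11.  -46.5 -19. ]
1.2 [0.603 0.32  0.105] [ 12.  -62.9 -20.9]
1.35 [0.611 0.334 0.105] [ 11.9 -79.3 -20.6]
1.5 [0.617 0.35  0.105] [ 10.5 -95.6 -18.2]
1.58 [0.619 0.358 0.105] [   9.2 -104.   -16. ]
([363, 215, 43, 39, 939], [387.1, 231.1]) [0.537  0.1809 0.007 ]
([403, 259, 15, 10, 96], [410.4, 263.6]) [0.4889 0.1796 0.007 ]
([293, 238, 44, 35, 614], [311.4, 251.3]) [0.5656 0.2762 0.007 ] [0.5597 0.2753 0.007 ]
([306, 266, 28, 17, 291], [319.1, 274.5]) [0.5367 0.2827 0.007 ] [0.537 0.282 0.007]
([326, 283, 20, 7, 72], [337.7, 287.2]) [0.5123 0.2713 0.007 ] [0.5149 0.2728 0.007 ]
```

Call:
{"name": "carry_out", "arguments": {
  "rows": [
    {"x":48,"y":-1,"z":28,"rx":0,"ry":0,"rz":0,"jaw":0.45},
    {"x":96,"y":-1,"z":56,"rx":0,"ry":0,"rz":0,"jaw":0.45},
    {"x":96,"y":-1,"z":56,"rx":0,"ry":0,"rz":0,"jaw":0.45},
    {"x":96,"y":-1,"z":56,"rx":0,"ry":0,"rz":0,"jaw":0.7},
    {"x":96,"y":-1,"z":56,"rx":0,"ry":0,"rz":0,"jaw":0.7},
    {"x":96,"y":-1,"z":56,"rx":0,"ry":0,"rz":0,"jaw":0.7}
  ]
}}

```text
clock: 6.8
ee_pos: [0.5499, 0.277, 0.1057]
orientation: [-2.413, 0.682, 1.4]
force: [-0.3, 0.1, 0.2]
opening: 0.3
```

Call:
{"name": "carry_out", "arguments": {
  "rows": [
    {"x":5,"y":-16,"z":-9,"rx":0,"ry":0,"rz":0,"jaw":0.7},
    {"x":9,"y":-31,"z":-15,"rx":0,"ry":0,"rz":0,"jaw":0.7},
    {"x":11,"y":-46,"z":-19,"rx":0,"ry":0,"rz":0,"jaw":0.7},
    {"x":12,"y":-63,"z":-21,"rx":0,"ry":0,"rz":0,"jaw":0.7},
    {"x":12,"y":-79,"z":-21,"rx":0,"ry":0,"rz":0,"jaw":0.7},
    {"x":10,"y":-96,"z":-18,"rx":0,"ry":0,"rz":0,"jaw":0.7},
    {"x":9,"y":-103,"z":-16,"rx":0,"ry":0,"rz":0,"jaw":0.7},
    {"x":9,"y":-103,"z":-16,"rx":0,"ry":0,"rz":0,"jaw":0.7}
  ]
}}

```text
clock: 7.6
ee_pos: [0.6187, 0.355, 0.1038]
orientation: [-2.414, 0.684, 1.402]
force: [0.2, 0.1, -0.1]
opening: 0.301
```

```bash
python3 look.py w5; python3 - <<'E'
from h import *
cv2.imwrite("pics/top5.png",cv2.resize(capture("top")[165:260,200:320],None,fx=6,fy=6))
E
```

```text
7.6 [0.6187 0.355  0.1038] [ 0.979  0.453 -0.542  0.825 -0.743 -0.624] [ 0.2  0.1 -0.1] 0.3013472560738034
```

View pics/w5.png

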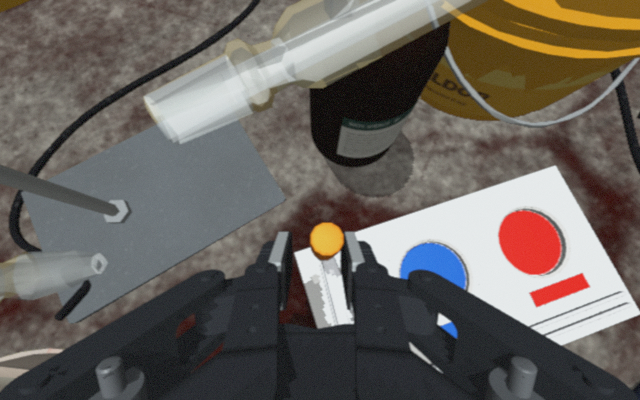

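View pics/top5.png

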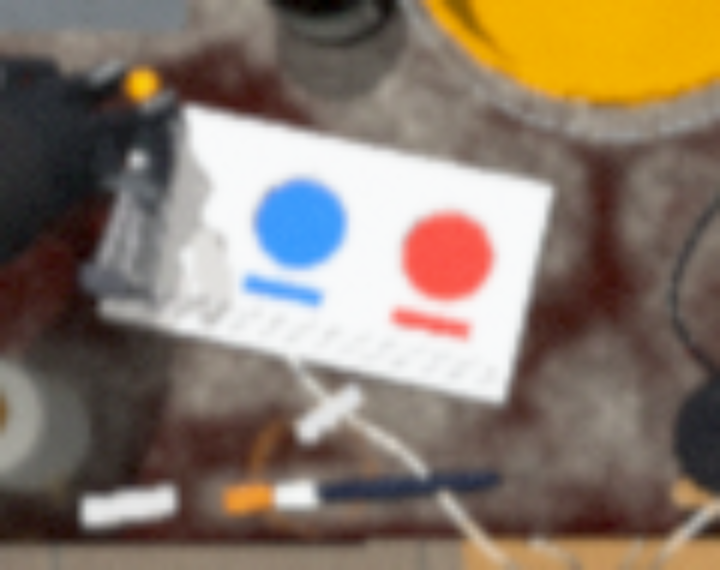

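Call:
{"name": "carry_out", "arguments": {
  "rows": [
    {"x":0,"y":-4,"z":1,"rx":0,"ry":0,"rz":0,"jaw":0.7},
    {"x":0,"y":-7,"z":2,"rx":0,"ry":0,"rz":0,"jaw":0.7},
    {"x":0,"y":0,"z":0,"rx":0,"ry":0,"rz":0,"jaw":0.6},
    {"x":0,"y":0,"z":0,"rx":0,"ry":0,"rz":0,"jaw":0.5}
  ]
}}

```text
clock: 8.1
ee_pos: [0.6183, 0.3539, 0.1033]
orientation: [-2.414, 0.684, 1.403]
force: [0.8, 0.3, 0.5]
opening: 0.503
```

```bash
python3 look.py w6; python3 - <<'E'
from h import *
import pickle
im=capture("top");m=camera_model("top")
cv2.imwrite("pics/top6.png",im)
w5=pickle.load(open("w5.pkl","rb"));i5=cv2.imread("pics/w5.png")
P={}
for nm,lo,hi in(("red",(0,120,110),(8,255,255)),("blue",(100,120,110),(125,255,255))):
    h=blobs(im,lo,hi,(230,185,290,213),60)
    for b in h:print("top",nm,b,onz(m,*b[1],.007).round(4))
    for b in blobs(i5,lo,hi,(390,200,640,300),300):print("w5",nm,b,onz(w5,*b[1],.007).round(4),onz(w5,b[0][0]+b[0][2]/2-.5,b[0][1]+b[0][3]/2-.5,.007).round(4))
kb=blobs(im,(9,150,120),(25,255,255),(210,170,235,190),3);print(kb)
w6=pickle.load(open("w6.pkl","rb"));i6=cv2.imread("pics/w6.png")
kw=blobs(i6,(9,150,120),(25,255,255),(270,200,390,280),30);print(kw)
psi=np.radians(-12.9);x=np.array([np.cos(psi),np.sin(psi),0]);y=np.array([-np.sin(psi),np.cos(psi),0])
for X in [onz(m,*b[1],.125) for b in kb]+[onz(w6,*b[1],.128) for b in kw]:
    d=X-[.512,.3817,0];print("knob",X.round(4),np.hypot(*d[:2]),np.arctan2(d@x,-(d@y)))
E
```

```text
8.1 [0.6183 0.3539 0.1033] [ 0.978  0.452 -0.545  0.826 -0.741 -0.624] [0.8 0.3 0.5] 0.5027294042277457
top red ([268, 201, 14, 12, 142], [274.2, 206.9]) [0.5358 0.19   0.007 ]
w5 red ([499, 210, 62, 65, 3039], [529.4, 241.9]) [0.533  0.1875 0.007 ] [0.5329 0.1875 0.007 ]
w5 red ([530, 274, 59, 26, 790], [560.7, 288.4]) [0.4898 0.1916 0.007 ] [0.4917 0.1917 0.007 ]
top blue ([243, 195, 14, 14, 156], [249.6, 201.9]) [0.5551 0.2804 0.007 ]
w5 blue ([400, 243, 66, 46, 1728], [433.9, 262.8]) [0.5625 0.2701 0.007 ] [0.5613 0.2725 0.007 ]
[([221, 176, 6, 6, 28], [223.5, 178.8])]
[([308, 222, 34, 35, 923], [324.0, 238.8])]
knob [0.6182 0.3512 0.125 ] 0.11053787141172469 1.516120230989679
knob [0.6187 0.3498 0.128 ] 0.11135561568940643 1.5049599125596986
```

Call:
{"name": "carry_out", "arguments": {
  "rows": [
    {"x":-43,"y":0,"z":-25,"rx":0,"ry":0,"rz":0,"jaw":0.5},
    {"x":-86,"y":10,"z":-50,"rx":0,"ry":0,"rz":0,"jaw":0.3},
    {"x":-120,"y":40,"z":-75,"rx":0,"ry":0,"rz":0,"jaw":0},
    {"x":-140,"y":85,"z":-85,"rx":0,"ry":0,"rz":0,"jaw":0},
    {"x":-150,"y":105,"z":-90,"rx":0,"ry":0,"rz":0,"jaw":0},
    {"x":-150,"y":105,"z":-90,"rx":0,"ry":0,"rz":0,"jaw":0}
  ]
}}

```text
clock: 8.8
ee_pos: [0.5668, 0.2628, 0.2818]
orientation: [-2.412, 0.68, 1.4]
force: [0.4, 1.0, 0.3]
opening: 1.002
```

```bash
python3 look.py w7; python3 - <<'E'
from h import *
import pickle
w=pickle.load(open("w7.pkl","rb"));i=cv2.imread("pics/w7.png")
for nm,lo,hi in(("red",(0,120,110),(8,255,255)),("blue",(100,120,110),(125,255,255))):
    for b in blobs(i,lo,hi,None,250):print(nm,b,onz(w,*b[1],.007).round(4),onz(w,b[0][0]+b[0][2]/2-.5,b[0][1]+b[0][3]/2-.5,.007).round(4))
E
```

```text
8.8 [0.5668 0.2628 0.2818] [ 1.012  0.14  -0.503  0.622 -1.02  -0.347] [0.4 1.  0.3] 1.0015750679547604
red ([590, 94, 43, 30, 750], [610.4, 108.7]) [ 0.5266 -0.2953  0.007 ] [ 0.5264 -0.2965  0.007 ]
red ([353, 239, 37, 38, 1121], [370.9, 257.5]) [0.5336 0.1883 0.007 ] [0.5336 0.1881 0.007 ]
red ([366, 278, 34, 17, 254], [382.2, 286.0]) [0.4921 0.197  0.007 ] [0.4918 0.1966 0.007 ]
blue ([292, 259, 38, 40, 1177], [310.9, 278.2]) [0.5545 0.2785 0.007 ] [0.5545 0.2792 0.007 ]
blue ([304, 299, 34, 19, 272], [320.4, 307.9]) [0.5132 0.288  0.007 ] [0.513  0.2879 0.007 ]
```

View pics/w7.png

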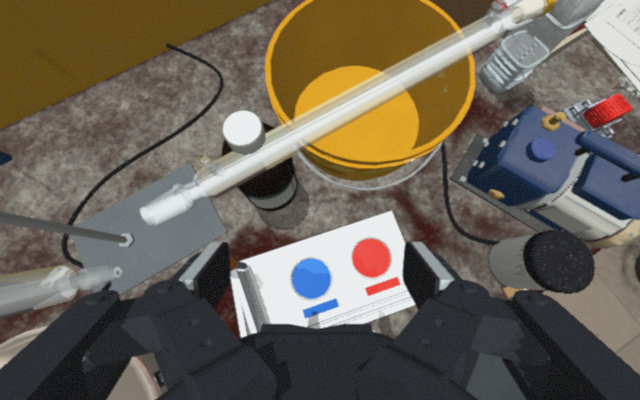

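```bash
python3 - <<'E'
from h import *
print(rel((.45,.03,.36)))
E
```

```text
(array([-57.5, 261. , -57.8]), None)
```

Call:
{"name": "carry_out", "arguments": {
  "rows": [
    {"x":-20,"y":33,"z":-10,"rx":0.15,"ry":0,"rz":0,"jaw":0},
    {"x":-40,"y":66,"z":-20,"rx":0.3,"ry":0,"rz":0,"jaw":0},
    {"x":-55,"y":99,"z":-28,"rx":0.45,"ry":0,"rz":0,"jaw":0},
    {"x":-57,"y":132,"z":-35,"rx":0.6,"ry":0,"rz":0,"jaw":0},
    {"x":-57,"y":165,"z":-42,"rx":0.75,"ry":0,"rz":0,"jaw":0},
    {"x":-57,"y":198,"z":-48,"rx":0.9,"ry":0,"rz":0,"jaw":0},
    {"x":-57,"y":231,"z":-53,"rx":1.05,"ry":0,"rz":0,"jaw":0},
    {"x":-57,"y":261,"z":-58,"rx":1.2,"ry":0,"rz":0,"jaw":0}
  ]
}}

```text
clock: 9.65
ee_pos: [0.4504, 0.0297, 0.3586]
orientation: [-1.426, 1.095, 0.619]
force: [0.0, 0.5, 0.8]
opening: 0.996
```

```bash
python3 - <<'E'
from h import *
S=read_state();print(S["joint_positions"].round(2))
print(rel((.43,-.23,.33)))
E
```

```text
[ 0.94 -0.32 -0.72  0.56 -1.19 -1.34]
(array([  84.9,    1.3, -247.9]), None)
```

Call:
{"name": "carry_out", "arguments": {
  "rows": [
    {"x":11,"y":0,"z":-32,"rx":0.15,"ry":0,"rz":0,"jaw":0},
    {"x":22,"y":0,"z":-64,"rx":0.3,"ry":0,"rz":0,"jaw":0},
    {"x":33,"y":0,"z":-96,"rx":0.45,"ry":0,"rz":0,"jaw":0},
    {"x":44,"y":0,"z":-128,"rx":0.6,"ry":0,"rz":0,"jaw":0},
    {"x":55,"y":0,"z":-160,"rx":0.75,"ry":0,"rz":0,"jaw":0},
    {"x":66,"y":0,"z":-192,"rx":0.9,"ry":0,"rz":0,"jaw":0},
    {"x":77,"y":0,"z":-224,"rx":1.05,"ry":0,"rz":0,"jaw":0},
    {"x":85,"y":1,"z":-248,"rx":1.2,"ry":0,"rz":0,"jaw":0}
  ]
}}

```text
clock: 10.45
ee_pos: [0.432, -0.2314, 0.3306]
orientation: [-0.373, 1.14, -0.099]
force: [0.9, -0.3, -0.1]
opening: 1.002
```

```bash
cat > plan.py <<'E'
from h import *
import sys
L={"red":(np.array([.529,-.246,.037]),np.radians(-5.5)),"blue":(np.array([.497,-.389,.037]),np.radians(17.2))}
def pick(c,back,tilt=np.pi/4,g=.023):
    p,az=L[c];T=tool(az,tilt);d=T.as_matrix()[:,0];return p+(g-back)*d,T
E
python3 - <<'E'
from plan import *
S=read_state();print(S["clock"],S["ee_pos"],S["joint_positions"].round(2))
for b in(.11,.0):
    p,T=pick("red",b);print(p.round(4),rel(p,T))
E
```

```text
10.45 [ 0.43196205 -0.23135399  0.33062073] [ 0.15 -0.35 -0.77  0.47 -0.8  -1.8 ]
[ 0.4678 -0.2401  0.0985] (array([218.8,  66.5, -54.2]), array([ 0.3699, -0.3464,  0.1686]))
[ 0.5452 -0.2476  0.0207] (array([320.8,  77.3, -14.6]), array([ 0.3699, -0.3464,  0.1686]))
```

Call:
{"name": "carry_out", "arguments": {
  "rows": [
    {"x":45,"y":15,"z":-12,"rx":0.1,"ry":-0.1,"rz":0.05,"jaw":0},
    {"x":90,"y":30,"z":-24,"rx":0.2,"ry":-0.2,"rz":0.1,"jaw":0},
    {"x":135,"y":45,"z":-36,"rx":0.3,"ry":-0.3,"rz":0.14,"jaw":0},
    {"x":180,"y":58,"z":-46,"rx":0.37,"ry":-0.346,"rz":0.169,"jaw":0},
    {"x":219,"y":66,"z":-54,"rx":0.37,"ry":-0.346,"rz":0.169,"jaw":0},
    {"x":219,"y":66,"z":-54,"rx":0.37,"ry":-0.346,"rz":0.169,"jaw":0},
    {"x":219,"y":66,"z":-54,"rx":0.37,"ry":-0.346,"rz":0.169,"jaw":0}
  ]
}}

```text
clock: 11.15
ee_pos: [0.4188, -0.223, 0.1562]
orientation: [0.04, 0.829, -0.076]
force: [0.8, -0.5, 0.1]
opening: 0.999
```

```bash
python3 look.py w8; python3 - <<'E'
from plan import *
import pickle
p,T=pick("red",0);print(rel(p,T)); m=pickle.load(open("w8.pkl","rb"))
print("lid proj",proj(m,L["red"][0]))
i=cv2.imread("pics/w8.png");print(blobs(i,(0,120,90),(8,255,255),(200,50,450,350),200))
cv2.imwrite("pics/w8a.png",cv2.resize(i,(800,500)))
E
```

```text
11.15 [ 0.4188 -0.223   0.1562] [-0.077 -0.188 -1.016 -0.131 -0.002 -1.448] [ 0.8 -0.5  0.1] 0.9989133301368444
(array([186.4, -14.9,   2.8]), array([ 0.006 , -0.044 , -0.0133]))
lid proj [303.12163748 185.32389635]
[([290, 160, 26, 10, 219], [302.6, 165.0]), ([280, 169, 46, 43, 1497], [302.1, 190.1]), ([280, 242, 47, 17, 660], [304.0, 249.8])]
```

View pics/w8a.png

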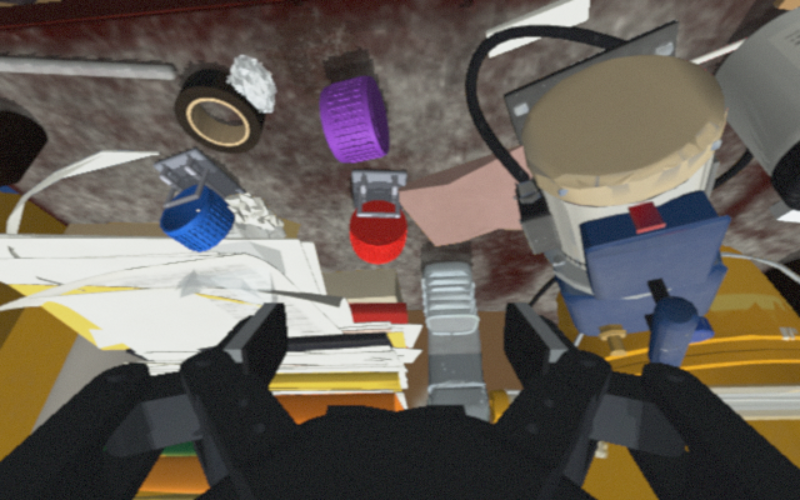

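```bash
cat > kin.py <<'E'
from h import *
from scipy.optimize import least_squares
D=[([-.8899,.3594,.0111,-.0004,-1.2241,-.2881],(.2582,-.6232,.2304)),
([-.1902,.2068,.0256,-.0007,-1.3900,-.9832],(.5327,-.2976,.3306)),
([-1.064,.35,-.23,-.932,-1.047,.306],(.3989,-.4193,.1176)),
([.59,-.33,-.86,.6,-.89,-3.03],(.4639,-.0796,.3050)),
([1.043,.19,-.615,.685,-.906,-.491],(.5499,.2791,.2161)),
([.979,.453,-.542,.825,-.743,-.624],(.6187,.355,.1038)),
([.94,-.32,-.72,.56,-1.19,-1.34],(.4504,.0297,.3586)),
([.15,-.35,-.77,.47,-.80,-1.80],(.432,-.2314,.3306)),
([-.077,-.188,-1.016,-.131,-.002,-1.448],(.4188,-.223,.1562)),
([1.012,.14,-.503,.622,-1.02,-.347],(.5668,.2628,.2818))]
LIM=np.array([[-3.07,3.07],[-1.43,2.12],[-1.02,1.25],[-3.03,1.67],[-3.05,0],[-3.03,3.03]])
def fk(q,P):
    a,b,H,L1,L2,Lt=P[:6]; s4,s6=-1,-1
    R1=Ro.from_euler("z",q[0]); up=np.array([np.sin(q[1]),0,np.cos(q[1])])
    Rf=R1*Ro.from_euler("y",q[1]-q[2])      # forearm frame: x along forearm
    p=R1.apply(np.array([a,b,H])+L1*up)+Rf.apply([L2,0,0])
    Rw=Rf*Ro.from_euler("x",S4*q[3])*Ro.from_euler("y",-q[4])*Ro.from_euler("x",S6*q[5])*Ro.from_euler("x",C6)
    return p+Rw.apply([Lt,0,0]),Rw
S4,S6,C6=1,-1,0
def res(P): return np.concatenate([fk(q,P)[0]-p for q,p in D])
def fit():
    global S4
    best=None
    for s in(1,-1):
        S4=s
        r=least_squares(res,[0,-.19,.4,.4,.4,.25])
        if best is None or r.cost<best[0]: best=(r.cost,s,r.x)
    S4=best[1]; return best
E
python3 - <<'E'
import kin
b=kin.fit();print(b, abs(kin.res(b[2])).max())
from h import *
for s6 in(1,-1):
    kin.S6=s6;kin.C6=0
    S=read_state();R=Ro.from_rotvec(S["orientation"]);_,Rw=kin.fk(S["joint_positions"],b[2]);print(s6,(Rw.inv()*R).as_rotvec())
    q,_=kin.D[0];print((kin.fk(q,b[2])[1].inv()*Ro.from_rotvec([-0.30678996,1.54924807,0.30939307])).as_rotvec())
E
```

```text
(np.float64(0.03847161241133045), -1, array([ 0.12749049, -0.17068469,  0.17584684,  0.56486446,  0.3540295 ,
        0.32961497])) 0.16215219869696768
1 [ 1.32580938e+00  1.27065151e-16 -5.97953651e-17]
[-9.94640767e-01  9.58974216e-05  2.92682458e-05]
-1 [-1.57079633e+00  8.47789067e-17 -1.23314773e-16]
[-1.57084077e+00  1.06828649e-04  8.67889417e-07]
```

```bash
cat >> kin.py <<'E'
S4,S6,C6=-1,-1,-np.pi/2
def fk(q,P):
    a,b,H,L1,L2,Lt,e,w1,w2,t1=P
    R1=Ro.from_euler("z",q[0])
    R2=R1*Ro.from_euler("y",q[1]); Rf=R1*Ro.from_euler("y",q[1]-q[2])
    R4=Rf*Ro.from_euler("x",S4*q[3]);R5=R4*Ro.from_euler("y",-q[4])
    Rw=R5*Ro.from_euler("x",S6*q[5]+C6)
    return R1.apply([a,b,H])+R2.apply([0,0,L1])+Rf.apply([L2,0,e])+R4.apply([0,w1,w2])+R5.apply([Lt,0,t1]),Rw
def fit():
    best=None
    for H in(.2,.5):
        r=least_squares(res,[0,-.1,H,.4,.4,.25,0,0,0,0])
        if best is None or r.cost<best[0]: best=(r.cost,S4,r.x)
    return best
P=fit()[2]
def ik(p,R,q0,wr=.3):
    f=lambda q:np.concatenate([(fk(q,P)[0]-p)*10,wr*10*(fk(q,P)[1].inv()*R).as_rotvec()])
    r=least_squares(f,np.clip(q0,LIM[:,0]+1e-3,LIM[:,1]-1e-3),bounds=(LIM[:,0],LIM[:,1]))
    return r.x, r.cost
E
python3 - <<'E'
import kin
print(kin.P.round(4), abs(kin.res(kin.P)).max())
E
```

```text
[-1.000e-03  3.000e-04  1.992e-01  6.027e-01  4.640e-01  3.745e-01
 -3.000e-04 -1.924e-01  4.000e-04  3.000e-04] 0.0027244956093874784
```

```bash
python3 - <<'E'
import kin
from plan import *
S=read_state();q0=S["joint_positions"]
rng=np.random.default_rng(0)
def best(p,T,n=12):
    b=None
    for i in range(n):
        q,c=kin.ik(p,T,q0 if i==0 else rng.uniform([-2,-1,-1,-2.5,-2.5,-2.5],[2,1.5,1,1.5,0,2.5]))
        if b is None or c<b[1]-1e-6:b=(q,c)
        if c<1e-8: break
    return b
for c in("red","blue"):
  for back in(0,.04,.08):
    for tl in(45,30):
      p,T=pick(c,back,np.radians(tl));q,co=best(p,T);print(c,back,tl,q.round(2),f"{co:.1e}")
for nm,pk in(("pr",(.535,.189)),("pb",(.555,.279))):
  for b in(30,45,60):
    for daz in(-120,-90,-60,-45,-30,0,30,60,90,180):
      az=np.arctan2(pk[1],pk[0])+np.radians(daz)
      for fl in(True,):
        T=tool(az,np.radians(b),fl);d=T.as_matrix()[:,0];q,co=best(np.array([*pk,.024])+.023*d,T,8)
        if co<1e-6:print(nm,b,daz,fl,q.round(2),f"{co:.1e}")
E
```

```text
red 0 45 [-0.67  0.35 -0.52 -1.57 -0.39  0.43] 1.2e-20
red 0 30 [-0.14  0.32 -0.67 -0.39 -0.06 -1.14] 2.2e-19
red 0.04 45 [-0.64  0.26 -0.55 -1.44 -0.38  0.26] 1.0e-26
red 0.04 30 [-0.11  0.23 -0.78 -0.17 -0.04 -1.39] 4.5e-30
red 0.08 45 [-0.6   0.16 -0.59 -1.3  -0.36  0.08] 2.3e-30
red 0.08 30 [-0.1   0.13 -0.83 -0.04 -0.08 -1.52] 1.7e-23
blue 0 45 [-0.89  0.51 -0.23 -1.09 -0.84  0.39] 2.6e-22
blue 0 30 [-0.66  0.45 -0.26 -0.72 -0.67 -0.07] 4.1e-26
blue 0.04 45 [-0.93  0.46 -0.24 -1.04 -0.88  0.36] 2.6e-23
blue 0.04 30 [-0.69  0.39 -0.27 -0.68 -0.72 -0.11] 2.4e-26
blue 0.08 45 [-0.96  0.41 -0.24 -1.   -0.93  0.33] 1.4e-28
blue 0.08 30 [-0.71  0.34 -0.26 -0.64 -0.78 -0.14] 1.2e-25
pr 30 -120 True [ 0.84  0.62 -0.38  0.3  -1.05 -1.24] 1.5e-22
pr 30 -90 True [ 0.9   0.52 -0.69  0.65 -0.77 -1.13] 3.1e-26
pr 30 -60 True [ 0.69  0.4  -1.    1.44 -0.52 -1.23] 3.9e-25
pr 30 30 True [ 0.47  0.34 -0.53 -0.75 -0.29  2.64] 7.7e-20
pr 30 90 True [ 0.3   0.52 -0.2  -0.64 -0.98 -2.7 ] 1.1e-26
pr 30 180 True [ 0.6   0.71 -0.03 -0.13 -1.35 -1.77] 1.0e-20
pr 45 -120 True [ 0.89  0.75 -0.29  0.36 -1.2
[... 1374 characters left out ...]
44 -0.4  -1.4  -0.51 -2.76] 1.6e-27
pb 45 60 True [ 0.23  0.55 -0.21 -1.07 -0.89 -2.69] 3.6e-24
pb 45 90 True [ 0.28  0.68  0.02 -0.83 -1.23 -2.54] 1.1e-18
pb 45 180 True [ 0.69  0.93  0.33 -0.16 -1.74 -1.75] 1.1e-25
pb 60 -120 True [ 1.01  0.94 -0.08  0.43 -1.54 -1.32] 6.7e-29
pb 60 -90 True [ 1.11  0.8  -0.53  0.84 -1.2  -1.37] 7.4e-30
pb 60 -60 True [ 0.95  0.67 -0.96  1.64 -1.05 -1.63] 4.3e-23
pb 60 0 True [-0.08  0.7  -0.91 -2.6  -1.08 -1.55] 1.2e-26
pb 60 30 True [-0.04  0.6  -0.49 -1.78 -0.86 -2.12] 2.8e-20
pb 60 60 True [ 0.05  0.67 -0.19 -1.29 -1.11 -2.38] 1.1e-20
pb 60 90 True [ 0.16  0.8   0.1  -0.99 -1.45 -2.4 ] 3.2e-30
pb 60 180 True [ 0.67  1.09  0.53 -0.2  -2.04 -1.77] 1.6e-22
```

```bash
python3 - <<'E'
import kin
from plan import *
S=read_state();q=S["joint_positions"]
A=(np.array([.40,-.34,.24]),tool(np.radians(17.2),np.radians(35)))
for p,T in(A,pick("blue",.08),pick("blue",0)):
    q,c=kin.ik(p,T,q);print(p.round(4),rel(p,T),q.round(2),f"{c:.1e}")
E
```

```text
[ 0.4  -0.34  0.24] (array([ -68.3, -117.8,   50.2]), array([-0.302 ,  0.13  ,  0.2354])) [-0.77  0.03 -0.3  -0.63 -1.02 -0.23] 2.0e-18
[ 0.4585 -0.4009  0.0773] (array([  94.2, -174.6,  -12.8]), array([-0.2802, -0.0424,  0.2607])) [-0.96  0.41 -0.24 -1.   -0.93  0.33] 9.4e-31
[ 0.5125 -0.3842  0.0207] (array([ 171.5, -153.7,  -12.4]), array([-0.2802, -0.0424,  0.2607])) [-0.89  0.51 -0.23 -1.09 -0.84  0.39] 5.7e-25
```

Call:
{"name": "carry_out", "arguments": {
  "rows": [
    {"x":-30,"y":-20,"z":20,"rx":-0.06,"ry":0.06,"rz":0.05,"jaw":0},
    {"x":-60,"y":-50,"z":40,"rx":-0.14,"ry":0.12,"rz":0.1,"jaw":0},
    {"x":-68,"y":-90,"z":50,"rx":-0.22,"ry":0.13,"rz":0.17,"jaw":0},
    {"x":-68,"y":-118,"z":50,"rx":-0.3,"ry":0.13,"rz":0.235,"jaw":0},
    {"x":-30,"y":-150,"z":20,"rx":-0.29,"ry":0.06,"rz":0.25,"jaw":0},
    {"x":20,"y":-174,"z":-5,"rx":-0.28,"ry":-0.02,"rz":0.26,"jaw":0},
    {"x":60,"y":-175,"z":-13,"rx":-0.28,"ry":-0.042,"rz":0.26,"jaw":0},
    {"x":94,"y":-175,"z":-13,"rx":-0.28,"ry":-0.042,"rz":0.26,"jaw":0}
  ]
}}

```text
clock: 12.0
ee_pos: [0.4342, -0.381, 0.1193]
orientation: [-0.124, 0.775, 0.282]
force: [1.0, 0.5, 1.8]
opening: 1.003
```

```bash
python3 - <<'E'
from plan import *
S=read_state();print(S["clock"],S["ee_pos"],S["joint_positions"].round(2))
for b in(.08,.0):
    p,T=pick("blue",b);print(p.round(4),rel(p,T))
E
```

```text
12.0 [ 0.43421555 -0.38098176  0.11932574] [-0.97  0.31 -0.28 -0.97 -0.96  0.28]
[ 0.4585 -0.4009  0.0773] (array([ 42. , -25.9, -17.8]), array([0.0051, 0.0036, 0.0055]))
[ 0.5125 -0.3842  0.0207] (array([122. , -25.5, -18.1]), array([0.0051, 0.0036, 0.0055]))
```

Call:
{"name": "carry_out", "arguments": {
  "rows": [
    {"x":20,"y":-20,"z":-15,"rx":0.005,"ry":0.004,"rz":0.005,"jaw":0},
    {"x":42,"y":-26,"z":-18,"rx":0.005,"ry":0.004,"rz":0.005,"jaw":0},
    {"x":42,"y":-26,"z":-18,"rx":0.005,"ry":0.004,"rz":0.005,"jaw":0}
  ]
}}

```text
clock: 12.3
ee_pos: [0.4576, -0.3973, 0.0715]
orientation: [-0.107, 0.787, 0.288]
force: [-0.8, 1.0, -0.3]
opening: 0.997
```

```bash
python3 look.py w9; python3 - <<'E'
from plan import *
import pickle
p,T=pick("blue",0);print(rel(p,T)); m=pickle.load(open("w9.pkl","rb"))
l,az=L["blue"];h=np.array([np.cos(az),np.sin(az),0])
i=cv2.imread("pics/w9.png")
y=np.cross([0,0,1],h)
for s in(-.015,.015):
    C=l+s*h
    pts=np.array([proj(m,C+.024*(np.cos(a)*y+np.sin(a)*np.array([0,0,1]))) for a in np.linspace(0,2*np.pi,40)]).astype(int)
    cv2.polylines(i,[pts],True,(0,255,0) if s<0 else (0,255,255),1)
cv2.imwrite("pics/w9a.png",cv2.rotate(cv2.resize(i[100:330,200:440],None,fx=2.5,fy=2.5),1))
E
```

```text
12.3 [ 0.4576 -0.3973  0.0715] [-0.959  0.416 -0.245 -0.997 -0.926  0.322] [-0.8  1.  -0.3] 0.9972008718958175
(array([77.1, -4.5,  3.1]), array([-0.007 , -0.0056, -0.0066]))
```

View pics/w9a.png

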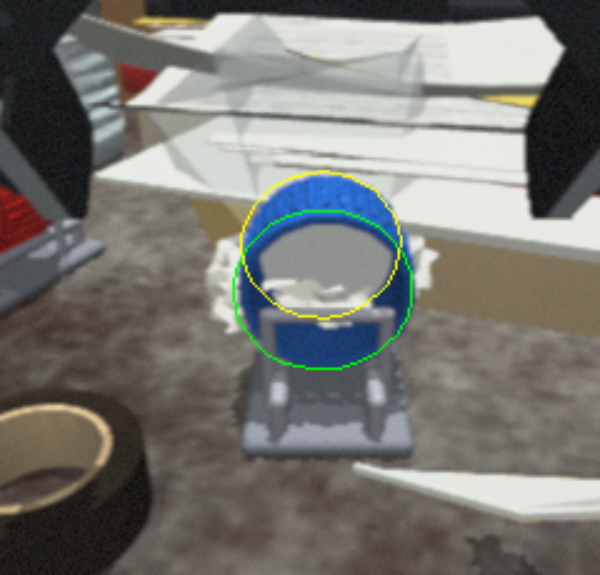

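Call:
{"name": "carry_out", "arguments": {
  "rows": [
    {"x":25,"y":-5,"z":3,"rx":-0.007,"ry":-0.006,"rz":-0.007,"jaw":0},
    {"x":50,"y":-5,"z":3,"rx":-0.007,"ry":-0.006,"rz":-0.007,"jaw":0},
    {"x":70,"y":-5,"z":3,"rx":-0.007,"ry":-0.006,"rz":-0.007,"jaw":0},
    {"x":77,"y":-5,"z":3,"rx":-0.007,"ry":-0.006,"rz":-0.007,"jaw":0},
    {"x":77,"y":-5,"z":3,"rx":-0.007,"ry":-0.006,"rz":-0.007,"jaw":0}
  ]
}}

```text
clock: 12.85
ee_pos: [0.5134, -0.3841, 0.023]
orientation: [-0.121, 0.776, 0.284]
force: [0.0, 0.1, 0.1]
opening: 1.001
```

```bash
python3 look.py w10; python3 - <<'E'
from plan import *
p,T=pick("blue",0);print(rel(p,T))
i=cv2.imread("pics/w10.png")
cv2.imwrite("pics/w10a.png",cv2.rotate(cv2.resize(i[100:400,160:480],None,fx=2,fy=2),1))
E
```

```text
12.85 [ 0.5134 -0.3841  0.023 ] [-0.889  0.51  -0.227 -1.089 -0.835  0.393] [0.  0.1 0.1] 1.0006429460591917
(array([ 1.6,  0.6, -2.3]), array([0.0031, 0.0026, 0.0025]))
```

View pics/w10a.png

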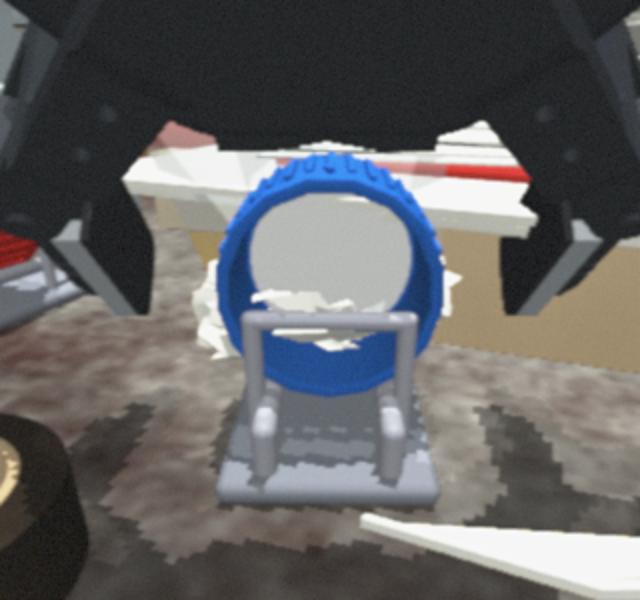

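Call:
{"name": "carry_out", "arguments": {
  "rows": [
    {"x":2,"y":0,"z":-2,"rx":0.003,"ry":0.003,"rz":0.002,"jaw":0.2},
    {"x":2,"y":0,"z":-2,"rx":0.003,"ry":0.003,"rz":0.002,"jaw":0.35},
    {"x":2,"y":0,"z":-2,"rx":0.003,"ry":0.003,"rz":0.002,"jaw":1},
    {"x":2,"y":0,"z":-2,"rx":0.003,"ry":0.003,"rz":0.002,"jaw":1},
    {"x":2,"y":0,"z":-2,"rx":0.003,"ry":0.003,"rz":0.002,"jaw":1},
    {"x":2,"y":0,"z":-2,"rx":0.003,"ry":0.003,"rz":0.002,"jaw":1}
  ]
}}

```text
clock: 13.5
ee_pos: [0.5131, -0.3852, 0.021]
orientation: [-0.118, 0.779, 0.283]
force: [-4.5, 0.7, 5.3]
opening: 0.552
```

```bash
python3 look.py w11; python3 - <<'E'
from plan import *
i=cv2.imread("pics/w11.png")
cv2.imwrite("pics/w11a.png",cv2.rotate(cv2.resize(i[100:400,160:480],None,fx=2,fy=2),1))
E
```

```text
13.5 [ 0.5131 -0.3852  0.021 ] [-0.889  0.513 -0.226 -1.088 -0.834  0.391] [-4.5  0.7  5.3] 0.5519429175418836
```

View pics/w11a.png

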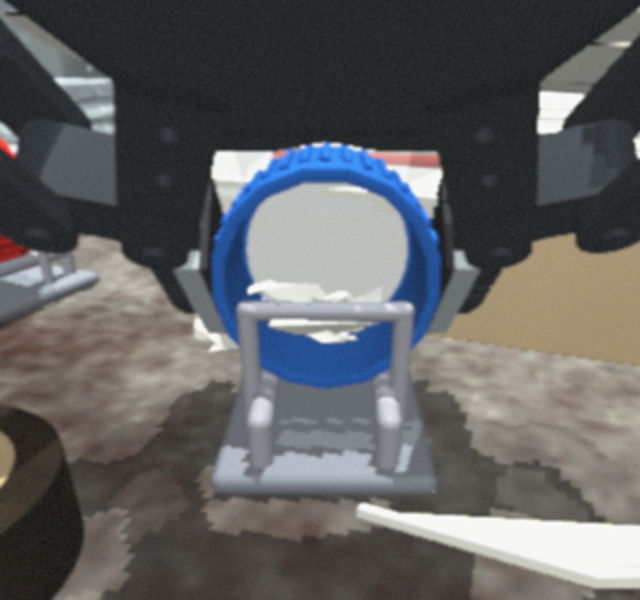

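Call:
{"name": "carry_out", "arguments": {
  "rows": [
    {"x":-5,"y":0,"z":5,"rx":0,"ry":0,"rz":0,"jaw":1},
    {"x":-15,"y":0,"z":15,"rx":0,"ry":0,"rz":0,"jaw":1},
    {"x":-28,"y":0,"z":28,"rx":0,"ry":0,"rz":0,"jaw":1},
    {"x":-42,"y":0,"z":42,"rx":0,"ry":0,"rz":0,"jaw":1},
    {"x":-65,"y":0,"z":60,"rx":0,"ry":0,"rz":0,"jaw":1},
    {"x":-90,"y":0,"z":80,"rx":0,"ry":0,"rz":0,"jaw":1},
    {"x":-120,"y":0,"z":100,"rx":0,"ry":0,"rz":0,"jaw":1},
    {"x":-120,"y":0,"z":100,"rx":0,"ry":0,"rz":0,"jaw":1}
  ]
}}

```text
clock: 14.35
ee_pos: [0.5007, -0.3908, 0.1821]
orientation: [-0.125, 0.776, 0.28]
force: [-0.2, 0.0, -0.4]
opening: 0.554
```

```bash
python3 look.py w12; python3 - <<'E'
from plan import *
i=cv2.imread("pics/w12.png")
cv2.imwrite("pics/w12a.png",cv2.rotate(cv2.resize(i[100:400,160:480],None,fx=2,fy=2),1))
E
```

```text
14.35 [ 0.5007 -0.3908  0.1821] [-0.856  0.268 -0.173 -0.899 -0.97   0.06 ] [-0.2  0.  -0.4] 0.5544048219672091
```

View pics/w12a.png

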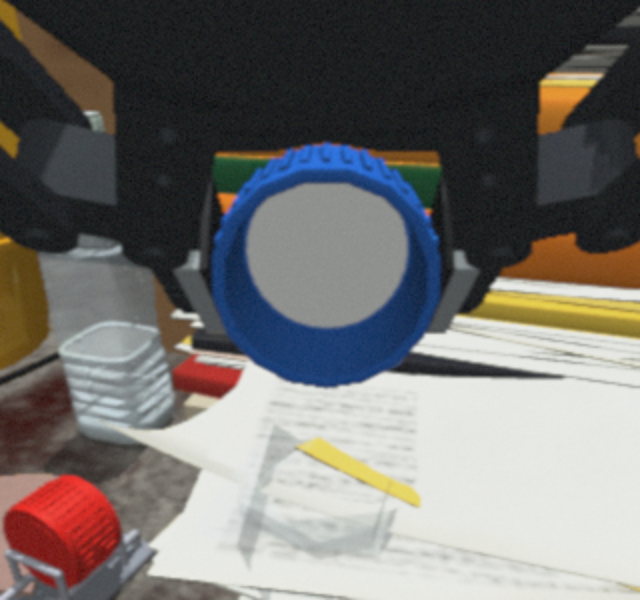

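```bash
cat > ov.py <<'E'
from h import *
import sys,pickle
def overlay(n,m,S,g,sgn,tiltdeg,out,r=.024,dy=0):
    "lid axis (closed dir)=sgn*(sin t x + cos t z) in tool"
    R=Ro.from_rotvec(S["orientation"]).as_matrix();t=np.radians(tiltdeg)
    zl=sgn*(np.sin(t)*R[:,0]+np.cos(t)*R[:,2]);c=S["ee_pos"]-g*R[:,0]+dy*R[:,1]
    u=np.cross(zl,R[:,1]);i=cv2.imread(f"pics/{n}.png")
    for s,rr,col in((-.015,.024,(0,255,0)),(.015,.024,(0,255,255)),(.012,.021,(255,0,255))):
        pts=np.array([proj(m,c+s*zl+rr*(np.cos(a)*R[:,1]+np.sin(a)*u)) for a in np.linspace(0,2*np.pi,60)])
        i2=np.round((pts-[200,140])*4).astype(int)
        if col==(0,255,0): big=cv2.resize(i[140:290,200:430],None,fx=4,fy=4,interpolation=2)[:600,:800]
        cv2.polylines(big,[i2],True,col,1)
    cv2.imwrite(out,cv2.rotate(big,1))
E
python3 - <<'E'
from ov import *
m=pickle.load(open("w12.pkl","rb"));S=read_state()
overlay("w12",m,S,.023,1,45,"pics/ov12.png")
E
```

```text
(no output)
```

View pics/ov12.png

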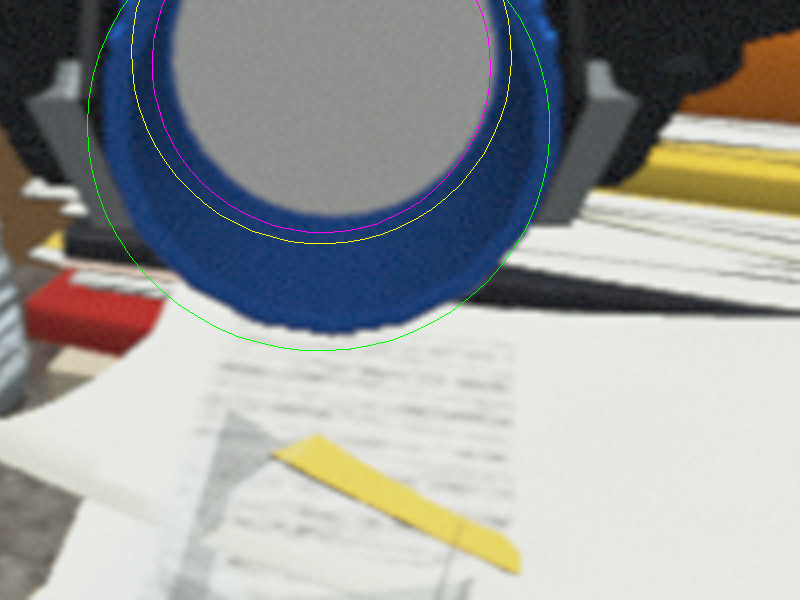

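```bash
cat > disc.py <<'E'
from h import *
import pickle,sys
def disc(n,S,box=(230,180,420,330)):
    m=pickle.load(open(n+".pkl","rb"));i=cv2.imread(f"pics/{n}.png");h=cv2.cvtColor(i,cv2.COLOR_BGR2HSV)
    k=cv2.inRange(h,np.array([0,0,90]),np.array([180,40,220]))
    z=np.zeros_like(k);x0,y0,x1,y1=box;z[y0:y1,x0:x1]=k[y0:y1,x0:x1]
    z=cv2.morphologyEx(z,cv2.MORPH_OPEN,np.ones((5,5),np.uint8))
    cs,_=cv2.findContours(z,cv2.RETR_EXTERNAL,cv2.CHAIN_APPROX_NONE)
    f=200/np.tan(np.radians(m["vertical_fov"])/2);R=Ro.from_rotvec(S["orientation"])
    for c in cs:
        if cv2.contourArea(c)<2500: continue
        e=cv2.fitEllipse(c);D=max(e[1]);print("ell",e)
        cc,d=ray(m,*e[0]); zc=f*.042/D; # depth
        fw=np.array(m["R"])[2]; X=cc+d*zc/(d@fw); print("disc centre in tool mm",(R.inv().apply(X-S["ee_pos"])*1000).round(1))
E
python3 - <<'E'
from disc import *
disc("w12",read_state())
E
```

```text
ell ((316.088134765625, 272.7670593261719), (71.70764923095703, 79.84689331054688), 93.02223205566406)
disc centre in tool mm [-7.5 -1.7 13.6]
```

```bash
cat > path.py <<'E'
import kin
from plan import *
def path(wps, nrow, S=None, show=True):
    """wps: list of (p, az_deg, tilt_deg, roll_rad); linear interpolation in nrow rows each"""
    S=S or read_state();q=S["joint_positions"];out=[]
    for (a,b,n) in zip(wps[:-1],wps[1:],nrow):
        for k in range(1,n+1):
            s=k/n;v=[np.array(a[0])*(1-s)+np.array(b[0])*s]+[a[j]*(1-s)+b[j]*s for j in(1,2,3)]
            T=tool(np.radians(v[1]),np.radians(v[2]))*Ro.from_euler("x",v[3])
            qn,c=kin.ik(v[0],T,q);dq=np.abs(qn-q)/.1/np.array([2.39,2.39,3.01,3.14,3.14,3.14]);q=qn
            out.append((v[0],T,q,c,dq.max()))
    # chunks of 8
    P0=S["ee_pos"];R0=Ro.from_rotvec(S["orientation"])
    for i,(p,T,q,c,dq) in enumerate(out):
        if i and i%8==0: P0,R0=out[i-1][0],out[i-1][1]; print("--")
        d=R0.inv().apply(p-P0)*1000;r=(R0.inv()*T).as_rotvec()
        print(d.round(0).tolist(),r.round(3).tolist(),"q",q.round(2).tolist(),f"{c:.0e} {dq:.2f}")
E
python3 - <<'E'
from path import *
S=read_state();p0=S["ee_pos"]
pb=np.array([.555,.279,.0])
az=57;T=tool(np.radians(az),np.pi/4);d=T.as_matrix()[:,0]
end=np.array([.555,.279,.024])+.023*d;print(end)
path([(p0,17.2,45,0),((.46,-.33,.32),17.2,40,.9),((.50,.05,.35),35,40,2.2),((.53,.24,.28),57,45,np.pi),(end+[0,0,.06],57,45,np.pi)],[7,10,8,7])
E
```

```text
[0.56385771 0.29263968 0.00773654]
[-16.0, 10.0, 12.0] [0.132, 0.015, 0.004] q [-0.84, 0.23, -0.18, -0.86, -0.98, -0.13] 4e-28 0.60
[-33.0, 19.0, 24.0] [0.26, 0.027, 0.001] q [-0.82, 0.19, -0.18, -0.83, -1.0, -0.31] 7e-28 0.59
[-49.0, 29.0, 36.0] [0.389, 0.04, -0.003] q [-0.8, 0.15, -0.18, -0.8, -1.01, -0.5] 2e-27 0.59
[-65.0, 39.0, 49.0] [0.517, 0.052, -0.009] q [-0.78, 0.11, -0.18, -0.76, -1.03, -0.68] 6e-27 0.59
[-82.0, 49.0, 61.0] [0.645, 0.064, -0.016] q [-0.76, 0.07, -0.18, -0.73, -1.05, -0.86] 1e-26 0.59
[-98.0, 58.0, 73.0] [0.774, 0.075, -0.025] q [-0.74, 0.04, -0.18, -0.7, -1.07, -1.05] 2e-26 0.59
[-114.0, 68.0, 85.0] [0.902, 0.085, -0.036] q [-0.72, 0.0, -0.17, -0.66, -1.09, -1.23] 8e-26 0.58
[-106.0, 103.0, 98.0] [1.009, 0.094, -0.022] q [-0.65, -0.04, -0.21, -0.65, -1.07, -1.4] 8e-22 0.53
--
[8.0, 30.0, -22.0] [0.106, 0.018, 0.009] q [-0.57, -0.09, -0.24, -0.64, -1.05, -1.57] 4e-20 0.56
[16.0, 60.0, -45.0] [0.212, 0.037, 0.016] q [-0.48, -0.13, -0.28, -0.62, -1.02, -1.76] 3e-30 0.59
[24.0, 90.0, -67.0] [0.318, 0.057, 0.02] q [-0.39, -0.17, -0.31, -0.59, -0.99, -1.96] 5e-3
[... 1359 characters left out ...]
.81, -3.03] 3e-01 0.25
[49.0, -12.0, 4.0] [0.084, 0.013, -0.033] q [0.15, 0.04, -0.41, -1.16, -0.75, -3.03] 2e-01 0.18
[77.0, -14.0, 19.0] [0.084, 0.013, -0.033] q [0.18, 0.08, -0.42, -1.17, -0.7, -3.03] 1e-01 0.17
[105.0, -16.0, 34.0] [0.084, 0.013, -0.033] q [0.22, 0.13, -0.43, -1.18, -0.65, -3.03] 9e-02 0.18
[133.0, -18.0, 48.0] [0.084, 0.013, -0.033] q [0.25, 0.17, -0.43, -1.19, -0.6, -3.03] 5e-02 0.19
[161.0, -21.0, 63.0] [0.084, 0.013, -0.033] q [0.27, 0.22, -0.42, -1.2, -0.56, -3.03] 2e-02 0.20
[189.0, -23.0, 78.0] [0.084, 0.013, -0.033] q [0.3, 0.27, -0.41, -1.21, -0.52, -3.03] 7e-03 0.21
[217.0, -25.0, 92.0] [0.084, 0.013, -0.033] q [0.32, 0.32, -0.4, -1.21, -0.49, -3.03] 1e-04 0.22
```

```bash
python3 - <<'E'
from path import *
q0=np.array([.25,.44,-.4,-1.4,-.51,-2.76])
for nm,pk in(("b",(.555,.279)),("r",(.535,.189))):
 for az in(30,45,60,75,90,105,120,135):
  T=tool(np.radians(az),np.pi/4,True);d=T.as_matrix()[:,0];q=q0;o=[]
  for dz in(0,.03,.06,.1):
    q,c=kin.ik(np.array([*pk,.024+dz])+.023*d,T,q);o.append((q[5].round(2),f"{c:.0e}"))
  print(nm,az,o,q.round(2))
E
```

```text
b 30 [(np.float64(-2.27), '6e-30'), (np.float64(-2.86), '4e-21'), (np.float64(-3.03), '5e-03'), (np.float64(-3.03), '3e-02')] [ 0.41  0.21 -0.5  -1.61 -0.08 -3.03]
b 45 [(np.float64(-2.72), '7e-26'), (np.float64(-2.96), '1e-19'), (np.float64(-3.03), '3e-03'), (np.float64(-3.03), '3e-02')] [ 0.34  0.23 -0.46 -1.38 -0.34 -3.03]
b 60 [(np.float64(-2.76), '3e-20'), (np.float64(-2.89), '6e-25'), (np.float64(-3.02), '3e-18'), (np.float64(-3.03), '1e-02')] [ 0.3   0.27 -0.38 -1.17 -0.57 -3.03]
b 75 [(np.float64(-2.73), '8e-20'), (np.float64(-2.81), '6e-30'), (np.float64(-2.9), '2e-30'), (np.float64(-3.0), '6e-26')] [ 0.29  0.33 -0.28 -1.02 -0.79 -3.  ]
b 90 [(np.float64(-2.67), '5e-27'), (np.float64(-2.73), '1e-19'), (np.float64(-2.79), '6e-20'), (np.float64(-2.87), '1e-30')] [ 0.26  0.4  -0.16 -0.94 -1.01 -2.87]
b 105 [(np.float64(-2.6), '3e-20'), (np.float64(-2.65), '2e-21'), (np.float64(-2.69), '9e-22'), (np.float64(-2.75), '7e-19')] [ 0.27  0.49 -0.04 -0.86 -1.2  -2.75]
b 120 [(np.float64(-2.52), '2e-30'), (np.float64(-2.55), '3e-21'), (np.float64(-2.59), '2e-20'), (np.float64(-2.64), '
[... 824 characters left out ...]
1')] [ 0.11  0.3  -0.32 -1.   -0.9  -2.88]
r 90 [(np.float64(-2.57), '9e-26'), (np.float64(-2.63), '4e-20'), (np.float64(-2.68), '2e-20'), (np.float64(-2.76), '5e-19')] [ 0.11  0.38 -0.21 -0.91 -1.09 -2.76]
r 105 [(np.float64(-2.5), '3e-20'), (np.float64(-2.54), '1e-21'), (np.float64(-2.59), '4e-21'), (np.float64(-2.65), '2e-18')] [ 0.13  0.46 -0.1  -0.83 -1.27 -2.65]
r 120 [(np.float64(-2.42), '6e-30'), (np.float64(-2.45), '1e-20'), (np.float64(-2.49), '3e-20'), (np.float64(-2.54), '4e-31')] [ 0.18  0.54  0.01 -0.74 -1.42 -2.54]
r 135 [(np.float64(-2.32), '3e-28'), (np.float64(-2.35), '5e-20'), (np.float64(-2.38), '1e-19'), (np.float64(-2.42), '5e-30')] [ 0.24  0.6   0.11 -0.65 -1.56 -2.42]
```

```bash
python3 - <<'E'
from path import *
S=read_state();p0=S["ee_pos"]
az=80;T=tool(np.radians(az),np.pi/4);d=T.as_matrix()[:,0]
end=np.array([.555,.279,.024])+.023*d;print(end)
path([(p0,17.2,45,0),((.46,-.33,.31),30,35,.8),((.50,-.05,.34),60,30,1.8),((.54,.22,.24),80,40,2.7),(end+[0,0,.07],80,45,np.pi)],[7,8,10,6])
E
```

```text
[0.55782412 0.29501638 0.00773654]
[-15.0, 10.0, 11.0] [0.094, 0.028, 0.025] q [-0.83, 0.24, -0.16, -0.85, -1.01, -0.1] 3e-30 0.53
[-31.0, 20.0, 22.0] [0.185, 0.057, 0.043] q [-0.81, 0.21, -0.15, -0.8, -1.04, -0.26] 2e-30 0.50
[-46.0, 29.0, 33.0] [0.275, 0.088, 0.056] q [-0.79, 0.18, -0.14, -0.76, -1.08, -0.41] 4e-30 0.49
[-61.0, 39.0, 44.0] [0.365, 0.12, 0.066] q [-0.77, 0.16, -0.13, -0.72, -1.12, -0.56] 1e-30 0.48
[-77.0, 49.0, 56.0] [0.453, 0.153, 0.071] q [-0.75, 0.13, -0.11, -0.68, -1.16, -0.71] 2e-30 0.47
[-92.0, 59.0, 67.0] [0.541, 0.188, 0.073] q [-0.72, 0.11, -0.09, -0.64, -1.2, -0.85] 4e-30 0.46
[-107.0, 68.0, 78.0] [0.628, 0.223, 0.07] q [-0.7, 0.09, -0.08, -0.61, -1.24, -0.99] 1e-30 0.45
[-99.0, 100.0, 91.0] [0.7, 0.255, 0.089] q [-0.64, 0.06, -0.09, -0.59, -1.25, -1.12] 5e-30 0.41
--
[10.0, 33.0, -8.0] [0.071, 0.037, 0.011] q [-0.57, 0.04, -0.11, -0.58, -1.26, -1.26] 7e-30 0.43
[20.0, 66.0, -16.0] [0.141, 0.074, 0.017] q [-0.5, 0.02, -0.12, -0.57, -1.26, -1.4] 8e-30 0.44
[31.0, 99.0, -24.0] [0.211, 0.112, 0.019] q [-0.43, -0.0, -0.13, -0.55, -1.27, -1.54] 2e-28 0.45
[41.
[... 1232 characters left out ...]
1, -1.06, -2.75] 2e-19 0.20
--
[25.0, 6.0, -14.0] [0.063, 0.026, -0.011] q [0.26, 0.13, -0.19, -0.74, -1.05, -2.81] 4e-30 0.19
[54.0, 3.0, -7.0] [0.137, 0.039, -0.006] q [0.26, 0.17, -0.21, -0.78, -1.01, -2.84] 6e-22 0.15
[83.0, -1.0, -1.0] [0.211, 0.052, -0.002] q [0.26, 0.21, -0.23, -0.82, -0.96, -2.86] 1e-22 0.17
[112.0, -4.0, 5.0] [0.284, 0.065, 0.001] q [0.26, 0.25, -0.24, -0.87, -0.93, -2.87] 6e-24 0.18
[141.0, -7.0, 11.0] [0.358, 0.079, 0.004] q [0.26, 0.3, -0.25, -0.92, -0.89, -2.88] 1e-26 0.19
[170.0, -10.0, 17.0] [0.432, 0.094, 0.005] q [0.26, 0.35, -0.25, -0.98, -0.87, -2.88] 7e-20 0.21
[200.0, -14.0, 24.0] [0.505, 0.108, 0.005] q [0.26, 0.4, -0.25, -1.03, -0.84, -2.88] 2e-30 0.22
```

Call:
{"name": "carry_out", "arguments": {
  "rows": [
    {"x":-15,"y":10,"z":11,"rx":0.094,"ry":0.028,"rz":0.025,"jaw":1},
    {"x":-31,"y":20,"z":22,"rx":0.185,"ry":0.057,"rz":0.043,"jaw":1},
    {"x":-46,"y":29,"z":33,"rx":0.275,"ry":0.088,"rz":0.056,"jaw":1},
    {"x":-61,"y":39,"z":44,"rx":0.365,"ry":0.12,"rz":0.066,"jaw":1},
    {"x":-77,"y":49,"z":56,"rx":0.453,"ry":0.153,"rz":0.071,"jaw":1},
    {"x":-92,"y":59,"z":67,"rx":0.541,"ry":0.188,"rz":0.073,"jaw":1},
    {"x":-107,"y":68,"z":78,"rx":0.628,"ry":0.223,"rz":0.07,"jaw":1},
    {"x":-99,"y":100,"z":91,"rx":0.7,"ry":0.255,"rz":0.089,"jaw":1}
  ]
}}

```text
clock: 15.2
ee_pos: [0.4649, -0.2964, 0.3117]
orientation: [0.553, 1.099, 0.062]
force: [0.1, 0.5, 0.2]
opening: 0.553
```

Call:
{"name": "carry_out", "arguments": {
  "rows": [
    {"x":10,"y":33,"z":-8,"rx":0.071,"ry":0.037,"rz":0.011,"jaw":1},
    {"x":20,"y":66,"z":-16,"rx":0.141,"ry":0.074,"rz":0.017,"jaw":1},
    {"x":31,"y":99,"z":-24,"rx":0.211,"ry":0.112,"rz":0.019,"jaw":1},
    {"x":41,"y":132,"z":-32,"rx":0.28,"ry":0.149,"rz":0.015,"jaw":1},
    {"x":51,"y":165,"z":-40,"rx":0.348,"ry":0.186,"rz":0.007,"jaw":1},
    {"x":61,"y":199,"z":-48,"rx":0.416,"ry":0.221,"rz":-0.006,"jaw":1},
    {"x":72,"y":232,"z":-56,"rx":0.482,"ry":0.255,"rz":-0.023,"jaw":1},
    {"x":90,"y":251,"z":-67,"rx":0.544,"ry":0.274,"rz":-0.014,"jaw":1}
  ]
}}

```text
clock: 16.0
ee_pos: [0.5044, -0.0211, 0.3286]
orientation: [1.044, 1.396, -0.18]
force: [0.7, 0.4, -0.4]
opening: 0.555
```

Call:
{"name": "carry_out", "arguments": {
  "rows": [
    {"x":22,"y":13,"z":-14,"rx":0.06,"ry":0.023,"rz":0.01,"jaw":1},
    {"x":44,"y":26,"z":-28,"rx":0.121,"ry":0.048,"rz":0.017,"jaw":1},
    {"x":65,"y":40,"z":-42,"rx":0.182,"ry":0.074,"rz":0.022,"jaw":1},
    {"x":87,"y":53,"z":-56,"rx":0.243,"ry":0.1,"rz":0.025,"jaw":1},
    {"x":109,"y":66,"z":-70,"rx":0.304,"ry":0.128,"rz":0.025,"jaw":1},
    {"x":131,"y":79,"z":-84,"rx":0.365,"ry":0.156,"rz":0.022,"jaw":1},
    {"x":153,"y":92,"z":-98,"rx":0.427,"ry":0.185,"rz":0.016,"jaw":1},
    {"x":153,"y":92,"z":-98,"rx":0.427,"ry":0.185,"rz":0.016,"jaw":1}
  ]
}}

```text
clock: 16.8
ee_pos: [0.5302, 0.1685, 0.255]
orientation: [1.453, 1.559, -0.394]
force: [0.0, -0.3, -0.1]
opening: 0.555
```

```bash
python3 - <<'E'
from path import *
S=read_state();print(S["clock"],S["ee_pos"],S["joint_positions"].round(2),S["opening"],S["force"])
T=tool(np.radians(80),np.pi/4,True);d=T.as_matrix()[:,0]
end=np.array([.555,.279,.024])+.023*d
R=Ro.from_rotvec(S["orientation"])
for p in(end+[0,0,.07],):
    print(rel(p,T)); q,c=kin.ik(p,T,S["joint_positions"]);print(q.round(2),c)
E
```

```text
16.8 [0.53022065 0.16845877 0.25500149] [ 0.19  0.08 -0.21 -0.69 -1.08 -2.69] 0.5552073409923032 [ 0.01783549 -0.27007414 -0.06925476]
(array([219.4,  -6. ,   5.5]), array([5.603e-01, 1.252e-01, 4.000e-04]))
[ 0.26  0.4  -0.25 -1.03 -0.84 -2.88] 7.242221495216368e-18
```

Call:
{"name": "carry_out", "arguments": {
  "rows": [
    {"x":35,"y":0,"z":0,"rx":0.1,"ry":0.02,"rz":0,"jaw":1},
    {"x":70,"y":0,"z":1,"rx":0.2,"ry":0.04,"rz":0,"jaw":1},
    {"x":110,"y":-2,"z":2,"rx":0.3,"ry":0.065,"rz":0,"jaw":1},
    {"x":150,"y":-4,"z":4,"rx":0.4,"ry":0.09,"rz":0,"jaw":1},
    {"x":190,"y":-5,"z":5,"rx":0.5,"ry":0.11,"rz":0,"jaw":1},
    {"x":219,"y":-6,"z":5,"rx":0.56,"ry":0.125,"rz":0,"jaw":1},
    {"x":219,"y":-6,"z":5,"rx":0.56,"ry":0.125,"rz":0,"jaw":1},
    {"x":219,"y":-6,"z":5,"rx":0.56,"ry":0.125,"rz":0,"jaw":1}
  ]
}}

```text
clock: 17.6
ee_pos: [0.5595, 0.2919, 0.0805]
orientation: [1.928, 1.616, -0.795]
force: [0.4, -0.4, -0.4]
opening: 0.55
```

```bash
python3 look.py w13; python3 - <<'E'
from path import *
import pickle
T=tool(np.radians(80),np.pi/4,True);d=T.as_matrix()[:,0]
print(rel(np.array([.555,.279,.024])+.023*d,T))
w=pickle.load(open("w13.pkl","rb"));i=cv2.imread("pics/w13.png")
for nm,lo,hi in(("red",(0,120,110),(8,255,255)),):
    for b in blobs(i,lo,hi,None,250):print(nm,b,onz(w,*b[1],.007).round(4))
print(proj(w,(.555,.279,.007)),proj(w,(.535,.189,.007)))
s=capture("side");cv2.imwrite("pics/s13.png",s)
E
```

```text
17.6 [0.5595 0.2919 0.0805] [ 0.259  0.394 -0.249 -1.025 -0.844 -2.886] [ 0.4 -0.4 -0.4] 0.5502508198865235
(array([54.3, -3.4, 50.3]), array([ 0.007 ,  0.0014, -0.0049]))
[311.35859529 299.60709382] [302.81044972 466.4443567 ]
```

View pics/w13.png

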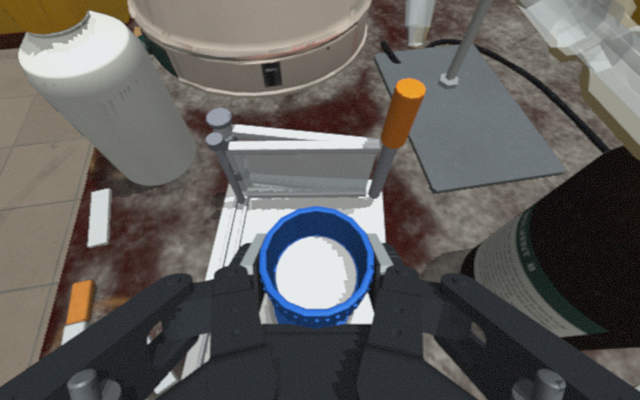

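View pics/s13.png

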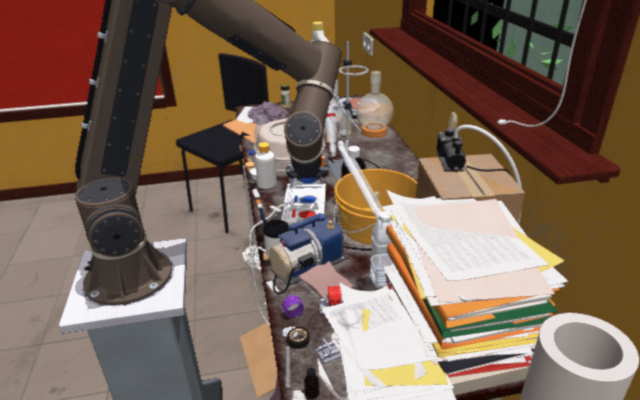

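Call:
{"name": "carry_out", "arguments": {
  "rows": [
    {"x":15,"y":-3,"z":11,"rx":0.007,"ry":0.001,"rz":-0.005,"jaw":1},
    {"x":30,"y":-3,"z":26,"rx":0.007,"ry":0.001,"rz":-0.005,"jaw":1},
    {"x":42,"y":-3,"z":38,"rx":0.007,"ry":0.001,"rz":-0.005,"jaw":1},
    {"x":46,"y":-3,"z":42,"rx":0.007,"ry":0.001,"rz":-0.005,"jaw":1},
    {"x":46,"y":-3,"z":42,"rx":0.007,"ry":0.001,"rz":-0.005,"jaw":1}
  ]
}}

```text
clock: 18.2
ee_pos: [0.5581, 0.2952, 0.0197]
orientation: [1.932, 1.62, -0.801]
force: [0.4, -0.7, 0.3]
opening: 0.553
```

```bash
python3 look.py w14; python3 - <<'E'
from path import *
import pickle
T=tool(np.radians(80),np.pi/4,True);d=T.as_matrix()[:,0]
print(rel(np.array([.555,.279,.024])+.023*d,T))
i=cv2.imread("pics/w14.png");w=pickle.load(open("w14.pkl","rb"))
# overlay pocket rim circle z=.014 r=.029 at pocket
pts=np.array([proj(w,(.555+.029*np.cos(a),.279+.029*np.sin(a),.014)) for a in np.linspace(0,6.28,60)])
b=cv2.resize(i[170:370,210:430],None,fx=3.5,fy=3.5,interpolation=2);cv2.polylines(b,[np.round((pts-[210,170])*3.5).astype(int)],True,(0,255,0),1)
cv2.imwrite("pics/w14a.png",b[:600])
cv2.imwrite("pics/t14.png",cv2.resize(capture("top")[165:260,200:320],None,fx=6,fy=6))
E
```

```text
18.2 [0.5581 0.2952 0.0197] [ 0.235  0.499 -0.259 -1.113 -0.809 -2.743] [ 0.4 -0.7  0.3] 0.5529414485037242
(array([ 8.5, -0.5,  9.2]), array([-0.0007, -0.0007, -0.0008]))
```

View pics/w14a.png

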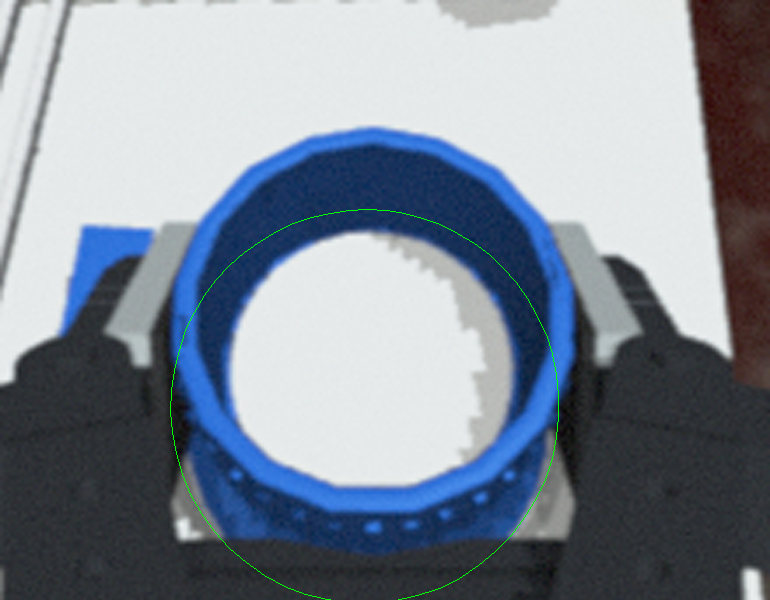

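View pics/t14.png

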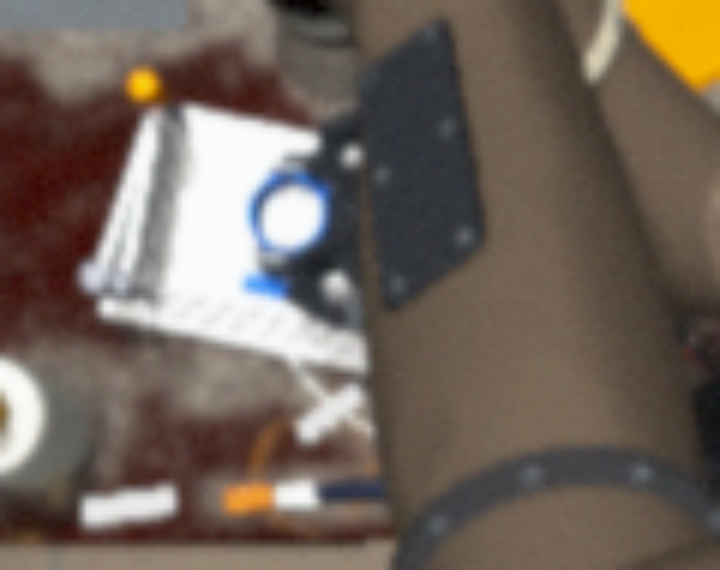

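```bash
python3 - <<'E'
from h import *
import pickle
w=pickle.load(open("w14.pkl","rb"));mt=camera_model("top")
print(onz(w,210+373.5/3.5,170+320/3.5,.051),onz(w,210+372/3.5,170+360/3.5,.024))
print(onz(mt,200+290/6,165+213/6,.051))
S=read_state();R=Ro.from_rotvec(S["orientation"]);print(S["ee_pos"]-.023*R.as_matrix()[:,0])
E
```

```text
[0.55605342 0.27734639 0.051     ] [0.55635186 0.28010153 0.024     ]
[0.55373441 0.27777936 0.051     ]
[0.55572381 0.27955462 0.03685992]
```

Call:
{"name": "carry_out", "arguments": {
  "rows": [
    {"x":4,"y":0,"z":4,"rx":0,"ry":0,"rz":0,"jaw":1},
    {"x":8,"y":0,"z":8,"rx":0,"ry":0,"rz":0,"jaw":1},
    {"x":10,"y":0,"z":10,"rx":0,"ry":0,"rz":0,"jaw":1},
    {"x":10,"y":0,"z":10,"rx":0,"ry":0,"rz":0,"jaw":1}
  ]
}}

```text
clock: 18.7
ee_pos: [0.5598, 0.2965, 0.016]
orientation: [1.934, 1.626, -0.78]
force: [-24.9, -28.6, 75.2]
opening: 0.552
```

```bash
python3 look.py w15; python3 - <<'E'
from h import *
S=read_state();R=Ro.from_rotvec(S["orientation"]);print(S["ee_pos"]-.023*R.as_matrix()[:,0])
E
```

```text
18.7 [0.5598 0.2965 0.016 ] [ 0.225  0.511 -0.256 -1.132 -0.814 -2.706] [-24.9 -28.6  75.2] 0.5523450993692489
[0.55688045 0.28033108 0.03213918]
```

Call:
{"name": "carry_out", "arguments": {
  "rows": [
    {"x":-6,"y":0,"z":-6,"rx":0,"ry":0,"rz":0,"jaw":1},
    {"x":-6,"y":0,"z":-6,"rx":0,"ry":0,"rz":0,"jaw":1},
    {"x":-6,"y":0,"z":-6,"rx":0,"ry":0,"rz":0,"jaw":1}
  ]
}}

```text
clock: 19.05
ee_pos: [0.5599, 0.296, 0.0173]
orientation: [1.934, 1.619, -0.793]
force: [-4.1, -9.1, 23.8]
opening: 0.548
```

```bash
python3 look.py w16; python3 - <<'E'
from h import *
S=read_state();R=Ro.from_rotvec(S["orientation"]);print(S["ee_pos"]-.023*R.as_matrix()[:,0], rel((0,0,0),tool(np.radians(80),np.pi/4,True))[1])
i=cv2.imread("pics/w16.png");b=cv2.resize(i[170:370,210:430],None,fx=3.5,fy=3.5,interpolation=2)
cv2.imwrite("pics/w16a.png",b[:600])
E
```

```text
19.05 [0.5599 0.296  0.0173] [ 0.232  0.505 -0.257 -1.121 -0.807 -2.728] [-4.1 -9.1 23.8] 0.5481536734274021
[0.55701555 0.27991238 0.03343366] [ 0.003  -0.0036 -0.0031]
```

View pics/w16a.png

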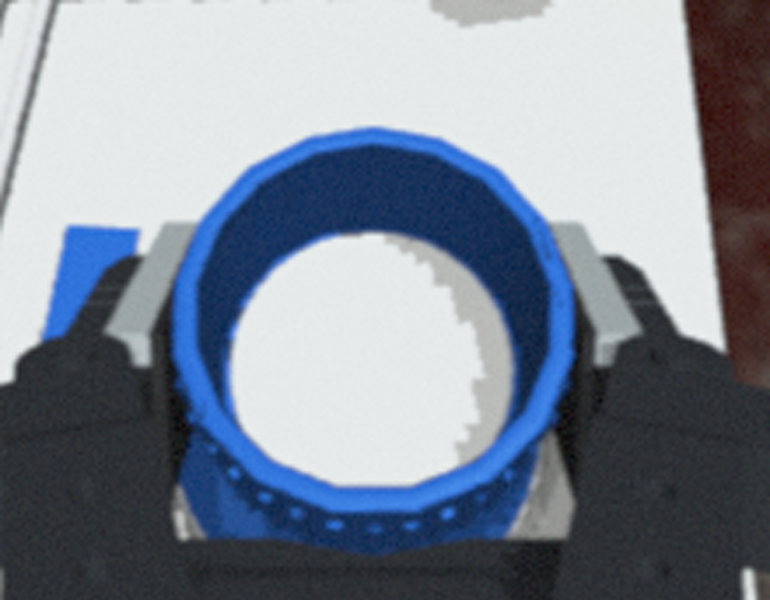

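Call:
{"name": "carry_out", "arguments": {
  "rows": [
    {"x":-2,"y":-2,"z":-2,"rx":0,"ry":0,"rz":0,"jaw":1},
    {"x":-2,"y":-2,"z":-2,"rx":0,"ry":0,"rz":0,"jaw":1},
    {"x":-2,"y":-2,"z":-2,"rx":0,"ry":0,"rz":0,"jaw":0.3},
    {"x":-2,"y":-2,"z":-2,"rx":0,"ry":0,"rz":0,"jaw":0.3},
    {"x":-2,"y":-2,"z":-2,"rx":0,"ry":0,"rz":0,"jaw":0.3},
    {"x":-2,"y":-2,"z":-2,"rx":0,"ry":0,"rz":0,"jaw":0.3}
  ]
}}

```text
clock: 19.7
ee_pos: [0.5558, 0.2962, 0.0162]
orientation: [1.932, 1.621, -0.801]
force: [0.8, -0.0, 3.4]
opening: 0.702
```

```bash
python3 look.py w17; python3 - <<'E'
from h import *
i=cv2.imread("pics/w17.png");b=cv2.resize(i[170:370,210:430],None,fx=3.5,fy=3.5,interpolation=2)
cv2.imwrite("pics/w17a.png",b[:600])
E
```

```text
19.7 [0.5558 0.2962 0.0162] [ 0.235  0.503 -0.263 -1.12  -0.806 -2.733] [ 0.8 -0.   3.4] 0.701729502885552
```

View pics/w17a.png

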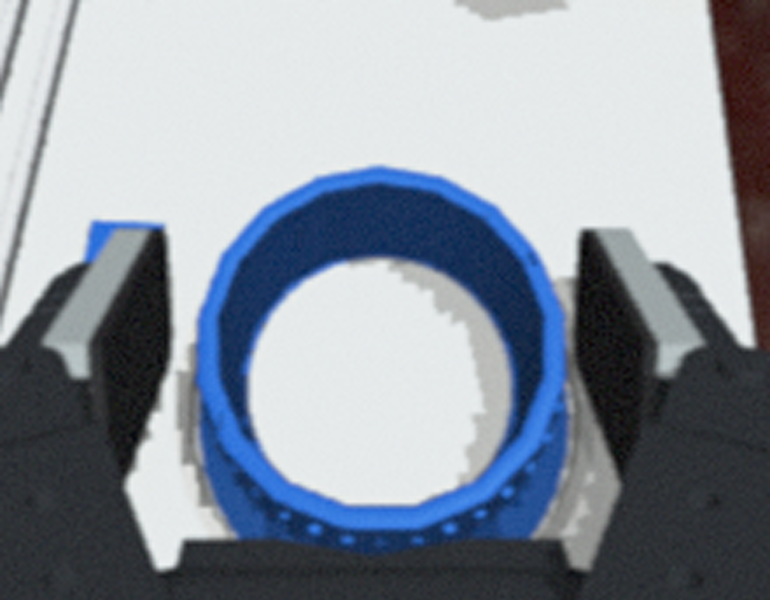

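Call:
{"name": "carry_out", "arguments": {
  "rows": [
    {"x":-8,"y":0,"z":-8,"rx":0,"ry":0,"rz":0,"jaw":0.25},
    {"x":-25,"y":0,"z":-25,"rx":0,"ry":0,"rz":0,"jaw":0.2},
    {"x":-50,"y":0,"z":-50,"rx":0,"ry":0,"rz":0,"jaw":0.1},
    {"x":-75,"y":0,"z":-70,"rx":0,"ry":0,"rz":0,"jaw":0},
    {"x":-75,"y":0,"z":-70,"rx":0,"ry":0,"rz":0,"jaw":0}
  ]
}}

```text
clock: 20.25
ee_pos: [0.5572, 0.2928, 0.1244]
orientation: [1.933, 1.617, -0.792]
force: [-0.0, 0.3, 0.8]
opening: 0.997
```

```bash
python3 look.py w18; python3 - <<'E'
from h import *
import pickle
i=cv2.imread("pics/w18.png");w=pickle.load(open("w18.pkl","rb"))
pts=[np.array([proj(w,(.555+r*np.cos(a),.279+r*np.sin(a),z)) for a in np.linspace(0,6.28,60)]) for r,z in((.029,.014),(.024,.037))]
b=cv2.resize(i[170:370,210:430],None,fx=3.5,fy=3.5,interpolation=2)
for p,c in zip(pts,((0,255,0),(0,255,255))):cv2.polylines(b,[np.round((p-[210,170])*3.5).astype(int)],True,c,1)
cv2.imwrite("pics/w18a.png",b[:600])
E
```

```text
20.25 [0.5572 0.2928 0.1244] [ 0.276  0.324 -0.238 -0.976 -0.876 -2.983] [-0.   0.3  0.8] 0.9965050890471662
```

View pics/w18a.png

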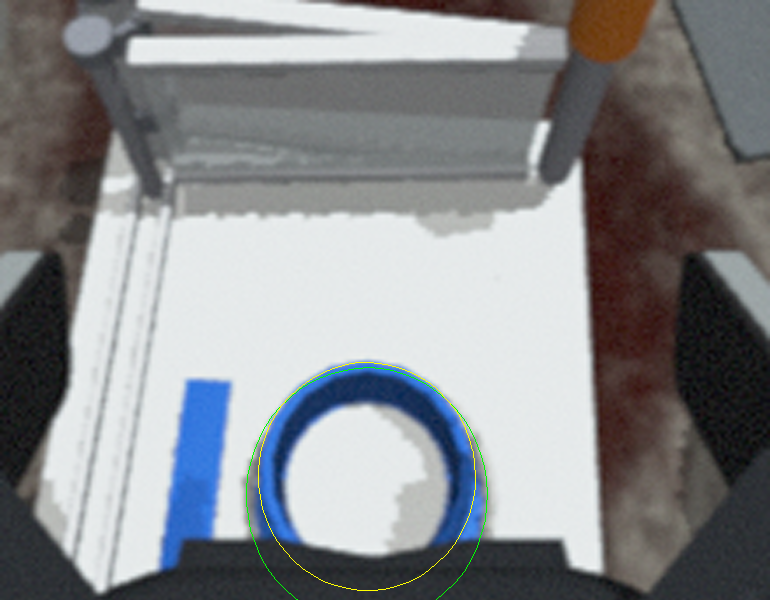

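```bash
python3 - <<'E'
from path import *
S=read_state();p0=S["ee_pos"]
pre,_=pick("red",.09,g=.019);end,_=pick("red",0,g=.019)
path([(p0,80,45,np.pi),((.54,.20,.26),80,38,2.7),((.50,-.05,.33),50,32,1.8),((.45,-.20,.28),15,35,.8),(pre,-5.5,45,0),(end,-5.5,45,0)],[5,8,7,6,3])
E
```

```text
[-33.0, 0.0, -6.0] [-0.086, -0.026, -0.004] q [0.27, 0.28, -0.23, -0.91, -0.91, -2.98] 1e-28 0.23
[-66.0, 0.0, -13.0] [-0.175, -0.05, -0.007] q [0.27, 0.23, -0.22, -0.84, -0.95, -2.96] 5e-30 0.20
[-98.0, 0.0, -19.0] [-0.263, -0.074, -0.013] q [0.27, 0.18, -0.21, -0.78, -0.99, -2.93] 3e-30 0.19
[-131.0, 1.0, -25.0] [-0.351, -0.098, -0.02] q [0.26, 0.14, -0.19, -0.73, -1.04, -2.9] 1e-30 0.17
[-164.0, 1.0, -31.0] [-0.439, -0.121, -0.03] q [0.25, 0.11, -0.17, -0.68, -1.1, -2.86] 5e-20 0.17
[-193.0, 1.0, -15.0] [-0.502, -0.145, 0.001] q [0.21, 0.07, -0.19, -0.66, -1.09, -2.79] 4e-20 0.22
[-221.0, 2.0, 1.0] [-0.564, -0.171, 0.03] q [0.18, 0.03, -0.21, -0.64, -1.09, -2.72] 7e-20 0.22
[-250.0, 2.0, 17.0] [-0.625, -0.201, 0.054] q [0.14, 0.0, -0.22, -0.61, -1.09, -2.65] 2e-19 0.23
--
[-25.0, -9.0, 19.0] [-0.059, -0.037, 0.016] q [0.1, -0.03, -0.23, -0.59, -1.1, -2.58] 9e-31 0.23
[-50.0, -19.0, 38.0] [-0.118, -0.075, 0.027] q [0.05, -0.05, -0.24, -0.56, -1.11, -2.51] 2e-30 0.24
[-76.0, -28.0, 57.0] [-0.176, -0.113, 0.033] q [0.01, -0.07, -0.24, -0.54, -1.12, -2.43] 1e-30 0.24
[-101.0, -37.0, 7
[... 1100 characters left out ...]
5.0, -142.0, 52.0] [-0.539, -0.318, -0.111] q [-0.32, -0.09, -0.62, -0.61, -0.46, -1.1] 1e-30 0.62
[92.0, -161.0, 57.0] [-0.624, -0.361, -0.142] q [-0.36, -0.03, -0.63, -0.75, -0.37, -0.83] 1e-21 0.85
--
[27.0, -11.0, -15.0] [-0.089, -0.037, -0.034] q [-0.45, 0.04, -0.62, -0.97, -0.34, -0.46] 3e-30 1.19
[54.0, -23.0, -31.0] [-0.18, -0.069, -0.073] q [-0.58, 0.13, -0.6, -1.25, -0.36, 0.01] 3e-30 1.51
[84.0, -25.0, -29.0] [-0.18, -0.069, -0.073] q [-0.62, 0.2, -0.57, -1.36, -0.37, 0.16] 1e-21 0.45
[114.0, -27.0, -26.0] [-0.18, -0.069, -0.073] q [-0.64, 0.27, -0.55, -1.46, -0.38, 0.29] 2e-21 0.42
[144.0, -29.0, -24.0] [-0.18, -0.069, -0.073] q [-0.67, 0.34, -0.52, -1.56, -0.39, 0.41] 4e-21 0.39
```

Call:
{"name": "carry_out", "arguments": {
  "rows": [
    {"x":-33,"y":0,"z":-6,"rx":-0.086,"ry":-0.026,"rz":-0.004,"jaw":0},
    {"x":-66,"y":0,"z":-13,"rx":-0.175,"ry":-0.05,"rz":-0.007,"jaw":0},
    {"x":-98,"y":0,"z":-19,"rx":-0.263,"ry":-0.074,"rz":-0.013,"jaw":0},
    {"x":-131,"y":1,"z":-25,"rx":-0.351,"ry":-0.098,"rz":-0.02,"jaw":0},
    {"x":-164,"y":1,"z":-31,"rx":-0.439,"ry":-0.121,"rz":-0.03,"jaw":0},
    {"x":-193,"y":1,"z":-15,"rx":-0.502,"ry":-0.145,"rz":0.001,"jaw":0},
    {"x":-221,"y":2,"z":1,"rx":-0.564,"ry":-0.171,"rz":0.03,"jaw":0},
    {"x":-250,"y":2,"z":17,"rx":-0.625,"ry":-0.201,"rz":0.054,"jaw":0}
  ]
}}

```text
clock: 21.1
ee_pos: [0.5237, 0.1051, 0.2829]
orientation: [1.394, 1.462, -0.382]
force: [1.5, -0.2, -0.7]
opening: 1.002
```

Call:
{"name": "carry_out", "arguments": {
  "rows": [
    {"x":-25,"y":-9,"z":19,"rx":-0.059,"ry":-0.037,"rz":0.016,"jaw":0},
    {"x":-50,"y":-19,"z":38,"rx":-0.118,"ry":-0.075,"rz":0.027,"jaw":0},
    {"x":-76,"y":-28,"z":57,"rx":-0.176,"ry":-0.113,"rz":0.033,"jaw":0},
    {"x":-101,"y":-37,"z":76,"rx":-0.233,"ry":-0.152,"rz":0.035,"jaw":0},
    {"x":-126,"y":-47,"z":95,"rx":-0.289,"ry":-0.191,"rz":0.033,"jaw":0},
    {"x":-133,"y":-62,"z":111,"rx":-0.359,"ry":-0.235,"rz":0.047,"jaw":0},
    {"x":-141,"y":-77,"z":128,"rx":-0.428,"ry":-0.282,"rz":0.056,"jaw":0},
    {"x":-148,"y":-92,"z":145,"rx":-0.496,"ry":-0.332,"rz":0.058,"jaw":0}
  ]
}}

```text
clock: 21.9
ee_pos: [0.477, -0.1154, 0.3048]
orientation: [0.921, 1.14, -0.183]
force: [0.2, 0.3, -0.7]
opening: 1.0
```

Call:
{"name": "carry_out", "arguments": {
  "rows": [
    {"x":-4,"y":-21,"z":9,"rx":-0.07,"ry":-0.048,"rz":-0.006,"jaw":0},
    {"x":-8,"y":-43,"z":19,"rx":-0.14,"ry":-0.096,"rz":-0.018,"jaw":0},
    {"x":-12,"y":-64,"z":28,"rx":-0.211,"ry":-0.143,"rz":-0.038,"jaw":0},
    {"x":-16,"y":-85,"z":38,"rx":-0.281,"ry":-0.187,"rz":-0.065,"jaw":0},
    {"x":11,"y":-104,"z":42,"rx":-0.366,"ry":-0.23,"rz":-0.073,"jaw":0},
    {"x":38,"y":-123,"z":47,"rx":-0.452,"ry":-0.274,"rz":-0.089,"jaw":0},
    {"x":38,"y":-123,"z":47,"rx":-0.452,"ry":-0.274,"rz":-0.089,"jaw":0}
  ]
}}

```text
clock: 22.6
ee_pos: [0.4553, -0.2124, 0.2076]
orientation: [0.435, 0.924, -0.113]
force: [0.1, -0.0, -0.2]
opening: 1.004
```

```bash
python3 look.py w19; python3 - <<'E'
from path import *
pre,T=pick("red",.09,g=.019);print(rel(pre,T))
E
```

```text
22.6 [ 0.4553 -0.2124  0.2076] [-0.301 -0.134 -0.596 -0.518 -0.563 -1.3  ] [ 0.1 -0.  -0.2] 1.0036701716063388
(array([108.6, -58.4, -36.7]), array([-0.358 , -0.1651, -0.1209]))
```

View pics/w19.png

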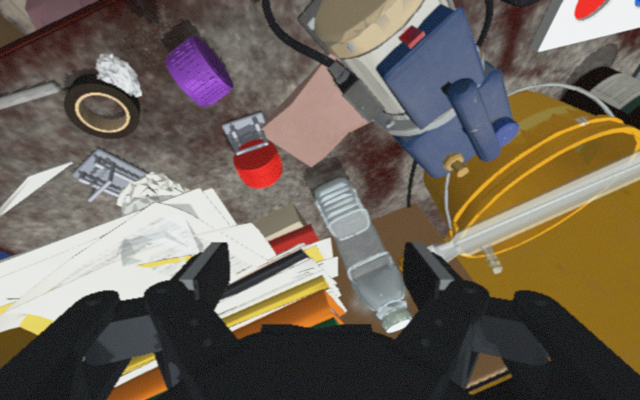

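Call:
{"name": "carry_out", "arguments": {
  "rows": [
    {"x":22,"y":-12,"z":-7,"rx":-0.07,"ry":-0.033,"rz":-0.024,"jaw":0},
    {"x":43,"y":-23,"z":-15,"rx":-0.14,"ry":-0.066,"rz":-0.048,"jaw":0},
    {"x":65,"y":-35,"z":-22,"rx":-0.21,"ry":-0.1,"rz":-0.072,"jaw":0},
    {"x":86,"y":-47,"z":-29,"rx":-0.28,"ry":-0.13,"rz":-0.096,"jaw":0},
    {"x":109,"y":-58,"z":-37,"rx":-0.358,"ry":-0.165,"rz":-0.121,"jaw":0},
    {"x":109,"y":-58,"z":-37,"rx":-0.358,"ry":-0.165,"rz":-0.121,"jaw":0},
    {"x":109,"y":-58,"z":-37,"rx":-0.358,"ry":-0.165,"rz":-0.121,"jaw":0}
  ]
}}

```text
clock: 23.35
ee_pos: [0.4838, -0.2421, 0.091]
orientation: [0.034, 0.775, -0.089]
force: [-0.6, 0.5, -0.1]
opening: 0.998
```

```bash
python3 look.py w20; python3 - <<'E'
from plan import *
import pickle
p,T=pick("red",0,g=.019);print(rel(p,T)); m=pickle.load(open("w20.pkl","rb"))
l,az=L["red"];h=np.array([np.cos(az),np.sin(az),0])
i=cv2.imread("pics/w20.png")
y=np.cross([0,0,1],h)
for s in(-.015,.015):
    C=l+s*h
    pts=np.array([proj(m,C+.024*(np.cos(a)*y+np.sin(a)*np.array([0,0,1]))) for a in np.linspace(0,2*np.pi,40)]).astype(int)
    cv2.polylines(i,[pts],True,(0,255,0) if s<0 else (0,255,255),1)
cv2.imwrite("pics/w20a.png",cv2.rotate(cv2.resize(i[100:330,200:440],None,fx=2.5,fy=2.5),1))
E
```

```text
23.35 [ 0.4838 -0.2421  0.091 ] [-0.588  0.125 -0.598 -1.258 -0.363  0.029] [-0.6  0.5 -0.1] 0.9981153598422873
(array([88. ,  0.7, -6.2]), array([0.008 , 0.0095, 0.0002]))
```

View pics/w20a.png

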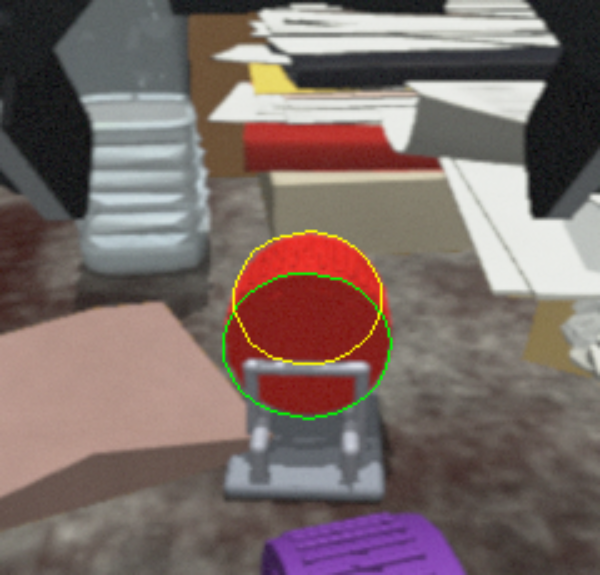

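```bash
python3 - <<'E'
from h import *
import pickle
for n,box in(("w20",(200,100,440,330)),("w19",(250,50,400,200)),("w2",(340,140,450,240))):
    i=cv2.imread(f"pics/{n}.png");x0,y0,x1,y1=box
    b=cv2.resize(i[y0:y1,x0:x1],None,fx=3 if n!="w2" else 4,fy=3 if n!="w2" else 4,interpolation=2)
    cv2.imwrite(f"pics/pk_{n}.png",b[:600,:800])
E
```

```text
(no output)
```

View pics/pk_w19.png

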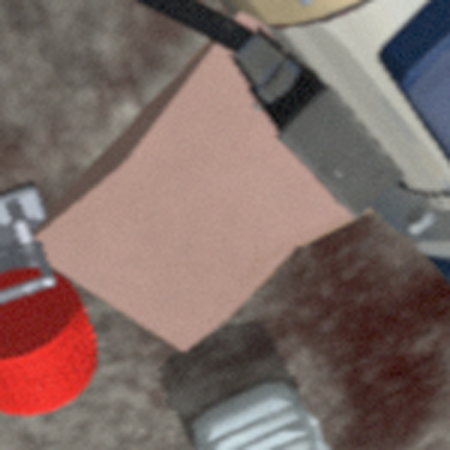

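View pics/pk_w20.png

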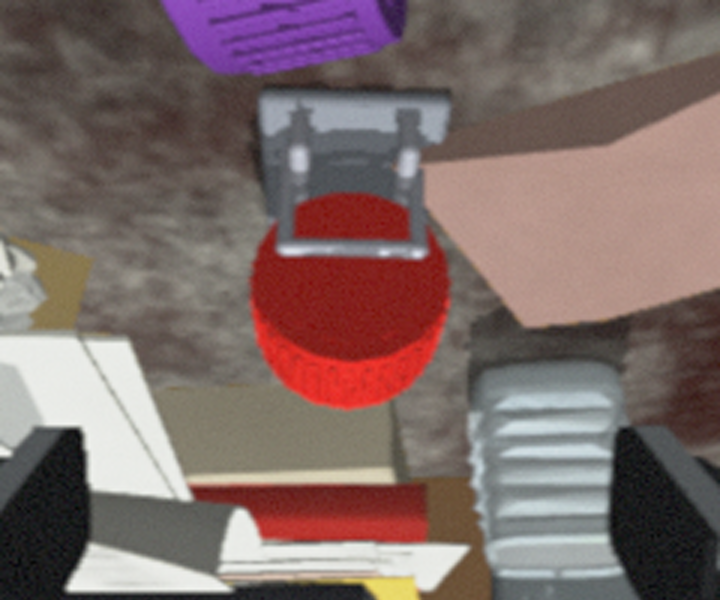

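```bash
python3 - <<'E'
from h import *
import pickle
a=pickle.load(open("w20.pkl","rb"));b=pickle.load(open("w19.pkl","rb"))
print(tri([a,b],[(342.3,153.3),(263.3,129)]));print(tri([a,b],[(375.7,209.3),(312.3,166.7)]))
E
```

```text
(array([ 0.51297059, -0.22592298,  0.00623446]), [np.float64(0.0006028115577118733), np.float64(0.0006028115577118283)])
(array([ 0.5924291 , -0.19383974,  0.01441647]), [np.float64(0.0005061990628310213), np.float64(0.0005061990628309847)])
```

Call:
{"name": "carry_out", "arguments": {
  "rows": [
    {"x":25,"y":1,"z":-6,"rx":0.008,"ry":0.009,"rz":0,"jaw":0},
    {"x":50,"y":1,"z":-6,"rx":0.008,"ry":0.009,"rz":0,"jaw":0},
    {"x":75,"y":1,"z":-6,"rx":0.008,"ry":0.009,"rz":0,"jaw":0},
    {"x":86,"y":1,"z":-6,"rx":0.008,"ry":0.009,"rz":0,"jaw":0},
    {"x":86,"y":1,"z":-6,"rx":0.008,"ry":0.009,"rz":0,"jaw":0},
    {"x":86,"y":1,"z":-6,"rx":0.008,"ry":0.009,"rz":0,"jaw":0}
  ]
}}

```text
clock: 24.0
ee_pos: [0.539, -0.2465, 0.0258]
orientation: [0.043, 0.786, -0.093]
force: [-0.1, 0.2, -0.2]
opening: 0.998
```

```bash
python3 look.py w21; python3 - <<'E'
from plan import *
p,T=pick("red",0,g=.019);print(rel(p,T))
i=cv2.imread("pics/w21.png")
cv2.imwrite("pics/w21a.png",cv2.rotate(cv2.resize(i[100:400,160:480],None,fx=2,fy=2),1))
E
```

```text
24.0 [ 0.539  -0.2465  0.0258] [-0.662  0.335 -0.527 -1.547 -0.389  0.392] [-0.1  0.2 -0.2] 0.9980777378997396
(array([ 4.3, -0.6,  0.7]), array([-0.0046, -0.0012,  0.0002]))
```

View pics/w21a.png

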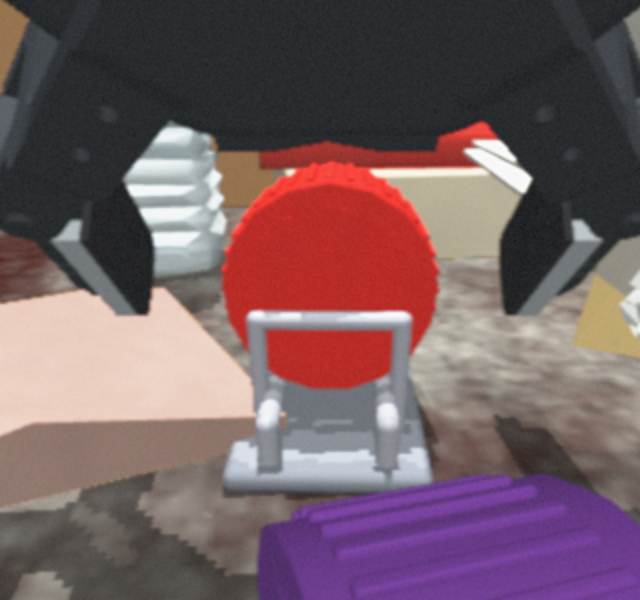

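Call:
{"name": "carry_out", "arguments": {
  "rows": [
    {"x":3,"y":-1,"z":1,"rx":-0.005,"ry":-0.001,"rz":0,"jaw":0.2},
    {"x":3,"y":-1,"z":1,"rx":-0.005,"ry":-0.001,"rz":0,"jaw":0.35},
    {"x":3,"y":-1,"z":1,"rx":-0.005,"ry":-0.001,"rz":0,"jaw":1},
    {"x":3,"y":-1,"z":1,"rx":-0.005,"ry":-0.001,"rz":0,"jaw":1},
    {"x":3,"y":-1,"z":1,"rx":-0.005,"ry":-0.001,"rz":0,"jaw":1},
    {"x":3,"y":-1,"z":1,"rx":-0.005,"ry":-0.001,"rz":0,"jaw":1}
  ]
}}

```text
clock: 24.65
ee_pos: [0.5415, -0.2479, 0.0244]
orientation: [0.036, 0.785, -0.092]
force: [-2.2, 0.4, 5.2]
opening: 0.552
```

Call:
{"name": "carry_out", "arguments": {
  "rows": [
    {"x":-5,"y":0,"z":5,"rx":0,"ry":0,"rz":0,"jaw":1},
    {"x":-15,"y":0,"z":15,"rx":0,"ry":0,"rz":0,"jaw":1},
    {"x":-28,"y":0,"z":28,"rx":0,"ry":0,"rz":0,"jaw":1},
    {"x":-42,"y":0,"z":42,"rx":0,"ry":0,"rz":0,"jaw":1},
    {"x":-65,"y":0,"z":65,"rx":0,"ry":0,"rz":0,"jaw":1},
    {"x":-90,"y":0,"z":90,"rx":0,"ry":0,"rz":0,"jaw":1},
    {"x":-100,"y":0,"z":100,"rx":0,"ry":0,"rz":0,"jaw":1},
    {"x":-100,"y":0,"z":100,"rx":0,"ry":0,"rz":0,"jaw":1}
  ]
}}

```text
clock: 25.45
ee_pos: [0.5416, -0.2469, 0.1665]
orientation: [0.037, 0.785, -0.091]
force: [-0.4, -0.3, -1.4]
opening: 0.555
```

```bash
python3 look.py w22; python3 - <<'E'
from path import *
import pickle
i=cv2.imread("pics/w22.png")
S=read_state();m=pickle.load(open("w22.pkl","rb"));R=Ro.from_rotvec(S["orientation"]).as_matrix()
zl=-(R[:,0]+R[:,2])/2**.5;c=S["ee_pos"]-.018*R[:,0];u=np.cross(zl,R[:,1])
b=cv2.resize(i[100:400,160:480],None,fx=2,fy=2)
for s in(.015,-.015):
    p=np.array([proj(m,c+s*zl+.024*(np.cos(a)*R[:,1]+np.sin(a)*u)) for a in np.linspace(0,6.28,60)])
    cv2.polylines(b,[np.round((p-[160,100])*2).astype(int)],True,(0,255,0),1)
cv2.imwrite("pics/w22a.png",cv2.rotate(b,1))
for az in(60,70):
  T=tool(np.radians(az),np.pi/4);d=T.as_matrix()[:,0]
  end=np.array([.535,.189,.037])+.018*d;print(az,end)
  path([(S["ee_pos"],-5.5,45,0),((.45,-.22,.30),15,35,.8),((.49,-.03,.34),50,30,1.8),((.53,.14,.24),az,40,2.7),(end+[0,0,.05],az,45,np.pi),(end,az,45,np.pi)],[7,8,8,6,3])
E
```

```text
25.45 [ 0.5416 -0.2469  0.1665] [-0.199  0.032 -0.642 -0.564 -0.135 -0.937] [-0.4 -0.3 -1.4] 0.5548504912467302
60 [0.54136396 0.2000227  0.02427208]
[-23.0, 3.0, 4.0] [0.078, 0.031, 0.035] q [-0.22, -0.02, -0.62, -0.52, -0.24, -1.05] 7e-23 0.35
[-46.0, 5.0, 7.0] [0.154, 0.062, 0.065] q [-0.25, -0.06, -0.59, -0.5, -0.36, -1.13] 2e-30 0.36
[-68.0, 8.0, 11.0] [0.23, 0.096, 0.091] q [-0.28, -0.09, -0.56, -0.49, -0.47, -1.21] 3e-20 0.35
[-91.0, 10.0, 14.0] [0.304, 0.133, 0.112] q [-0.3, -0.12, -0.52, -0.48, -0.58, -1.29] 2e-22 0.34
[-114.0, 13.0, 18.0] [0.378, 0.172, 0.128] q [-0.32, -0.14, -0.49, -0.47, -0.68, -1.38] 4e-24 0.33
[-137.0, 16.0, 22.0] [0.45, 0.213, 0.14] q [-0.34, -0.16, -0.45, -0.46, -0.78, -1.46] 1e-25 0.32
[-159.0, 18.0, 25.0] [0.52, 0.255, 0.146] q [-0.36, -0.18, -0.41, -0.45, -0.88, -1.54] 1e-26 0.31
[-161.0, 42.0, 31.0] [0.582, 0.294, 0.168] q [-0.32, -0.18, -0.39, -0.45, -0.92, -1.64] 6e-25 0.32
--
[3.0, 23.0, -9.0] [0.062, 0.042, 0.014] q [-0.28, -0.18, -0.38, -0.45, -0.95, -1.75] 1e-24 0.33
[6.0, 46.0, -17.0] [0.123, 0.084, 0.023] q [-0.23, -0.18, -0.36, -0.45, -0
[... 4597 characters left out ...]
3, -0.93, -2.87] 1e-29 0.16
[55.0, -11.0, 18.0] [0.147, 0.028, 0.008] q [0.12, 0.18, -0.34, -0.89, -0.89, -2.87] 3e-30 0.18
[82.0, -17.0, 27.0] [0.221, 0.042, 0.011] q [0.12, 0.23, -0.35, -0.95, -0.86, -2.86] 2e-30 0.20
[110.0, -23.0, 36.0] [0.294, 0.057, 0.013] q [0.11, 0.28, -0.36, -1.01, -0.83, -2.85] 9e-30 0.22
[137.0, -28.0, 45.0] [0.368, 0.072, 0.013] q [0.1, 0.34, -0.37, -1.08, -0.81, -2.83] 7e-30 0.23
[150.0, -32.0, 55.0] [0.368, 0.072, 0.013] q [0.09, 0.37, -0.37, -1.1, -0.8, -2.78] 2e-21 0.15
[163.0, -36.0, 65.0] [0.368, 0.072, 0.013] q [0.08, 0.4, -0.37, -1.13, -0.79, -2.73] 3e-21 0.16
[175.0, -40.0, 76.0] [0.368, 0.072, 0.013] q [0.07, 0.43, -0.38, -1.16, -0.78, -2.68] 3e-21 0.16
```

View pics/w22a.png

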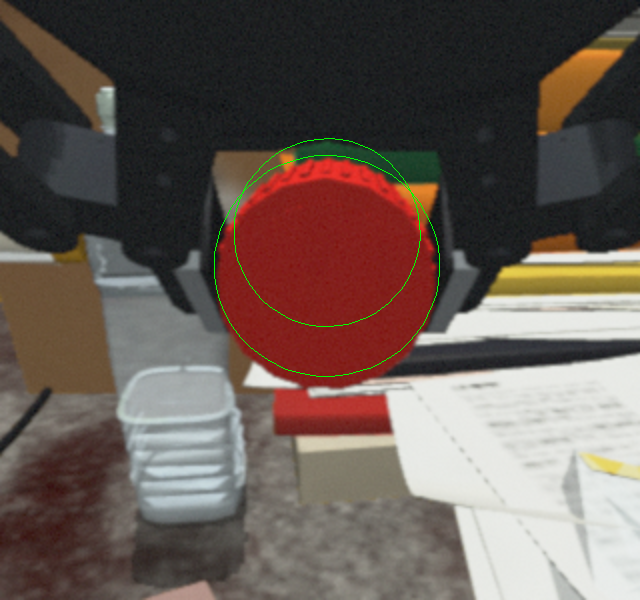

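Call:
{"name": "carry_out", "arguments": {
  "rows": [
    {"x":-23,"y":3,"z":4,"rx":0.078,"ry":0.031,"rz":0.035,"jaw":1},
    {"x":-46,"y":5,"z":7,"rx":0.154,"ry":0.062,"rz":0.065,"jaw":1},
    {"x":-68,"y":8,"z":11,"rx":0.23,"ry":0.096,"rz":0.091,"jaw":1},
    {"x":-91,"y":10,"z":14,"rx":0.304,"ry":0.133,"rz":0.112,"jaw":1},
    {"x":-114,"y":13,"z":18,"rx":0.378,"ry":0.172,"rz":0.128,"jaw":1},
    {"x":-137,"y":16,"z":22,"rx":0.45,"ry":0.213,"rz":0.14,"jaw":1},
    {"x":-159,"y":18,"z":25,"rx":0.52,"ry":0.255,"rz":0.146,"jaw":1},
    {"x":-161,"y":42,"z":31,"rx":0.582,"ry":0.294,"rz":0.168,"jaw":1}
  ]
}}

```text
clock: 26.3
ee_pos: [0.4534, -0.1978, 0.3035]
orientation: [0.682, 1.023, -0.158]
force: [0.6, 0.5, -0.3]
opening: 0.553
```

Call:
{"name": "carry_out", "arguments": {
  "rows": [
    {"x":3,"y":23,"z":-9,"rx":0.062,"ry":0.042,"rz":0.014,"jaw":1},
    {"x":6,"y":46,"z":-17,"rx":0.123,"ry":0.084,"rz":0.023,"jaw":1},
    {"x":9,"y":69,"z":-26,"rx":0.183,"ry":0.128,"rz":0.027,"jaw":1},
    {"x":12,"y":92,"z":-34,"rx":0.243,"ry":0.171,"rz":0.024,"jaw":1},
    {"x":15,"y":115,"z":-43,"rx":0.302,"ry":0.213,"rz":0.017,"jaw":1},
    {"x":18,"y":138,"z":-52,"rx":0.36,"ry":0.254,"rz":0.004,"jaw":1},
    {"x":21,"y":161,"z":-60,"rx":0.416,"ry":0.294,"rz":-0.014,"jaw":1},
    {"x":38,"y":174,"z":-73,"rx":0.493,"ry":0.318,"rz":-0.005,"jaw":1}
  ]
}}

```text
clock: 27.1
ee_pos: [0.4958, -0.0086, 0.3252]
orientation: [1.177, 1.307, -0.316]
force: [-0.1, -0.5, -1.3]
opening: 0.549
```

Call:
{"name": "carry_out", "arguments": {
  "rows": [
    {"x":21,"y":7,"z":-12,"rx":0.075,"ry":0.03,"rz":0.011,"jaw":1},
    {"x":42,"y":14,"z":-24,"rx":0.151,"ry":0.061,"rz":0.019,"jaw":1},
    {"x":63,"y":21,"z":-36,"rx":0.228,"ry":0.095,"rz":0.022,"jaw":1},
    {"x":84,"y":28,"z":-48,"rx":0.304,"ry":0.129,"rz":0.021,"jaw":1},
    {"x":105,"y":35,"z":-60,"rx":0.381,"ry":0.164,"rz":0.016,"jaw":1},
    {"x":126,"y":41,"z":-72,"rx":0.458,"ry":0.2,"rz":0.007,"jaw":1},
    {"x":147,"y":48,"z":-84,"rx":0.535,"ry":0.236,"rz":-0.007,"jaw":1},
    {"x":175,"y":41,"z":-86,"rx":0.61,"ry":0.248,"rz":-0.007,"jaw":1}
  ]
}}

```text
clock: 27.9
ee_pos: [0.5321, 0.1502, 0.2089]
orientation: [1.768, 1.479, -0.619]
force: [0.7, -0.5, -0.8]
opening: 0.557
```

Call:
{"name": "carry_out", "arguments": {
  "rows": [
    {"x":27,"y":-6,"z":9,"rx":0.074,"ry":0.014,"rz":0.005,"jaw":1},
    {"x":55,"y":-11,"z":18,"rx":0.147,"ry":0.028,"rz":0.008,"jaw":1},
    {"x":82,"y":-17,"z":27,"rx":0.221,"ry":0.042,"rz":0.011,"jaw":1},
    {"x":110,"y":-23,"z":36,"rx":0.294,"ry":0.057,"rz":0.013,"jaw":1},
    {"x":137,"y":-28,"z":45,"rx":0.368,"ry":0.072,"rz":0.013,"jaw":1},
    {"x":137,"y":-28,"z":45,"rx":0.368,"ry":0.072,"rz":0.013,"jaw":1},
    {"x":137,"y":-28,"z":45,"rx":0.368,"ry":0.072,"rz":0.013,"jaw":1}
  ]
}}

```text
clock: 28.6
ee_pos: [0.5376, 0.199, 0.07]
orientation: [2.09, 1.47, -0.875]
force: [-0.7, -0.6, -0.0]
opening: 0.553
```

```bash
python3 look.py w23; python3 - <<'E'
from path import *
import pickle
i=cv2.imread("pics/w23.png")
S=read_state();m=pickle.load(open("w23.pkl","rb"));R=Ro.from_rotvec(S["orientation"]).as_matrix()
T=tool(np.radians(70),np.pi/4,True);d=T.as_matrix()[:,0]
print(rel(np.array([.535,.189,.037])+.018*d,T))
zl=-(R[:,0]+R[:,2])/2**.5;c=S["ee_pos"]-.018*R[:,0];u=np.cross(zl,R[:,1]);print("zl",zl,"c",c)
b=cv2.resize(i[170:370,210:430],None,fx=3.5,fy=3.5,interpolation=2)
for s in(.015,-.015):
    p=np.array([proj(m,c+s*zl+.024*(np.cos(a)*R[:,1]+np.sin(a)*u)) for a in np.linspace(0,6.28,60)])
    cv2.polylines(b,[np.round((p-[210,170])*3.5).astype(int)],True,(0,255,0),1)
cv2.imwrite("pics/w23a.png",b[:600])
cv2.imwrite("pics/s23.png",cv2.resize(capture("side")[150:240,245:345],None,fx=6,fy=6,interpolation=2))
E
```

```text
28.6 [0.5376 0.199  0.07  ] [ 0.094  0.343 -0.369 -1.078 -0.812 -2.823] [-0.7 -0.6 -0. ] 0.5533667742159327
(array([34.7,  0.6, 31.5]), array([-0.0016,  0.0025,  0.004 ]))
zl [0.00459487 0.00100071 0.99998894] c [0.53393818 0.18708035 0.08386629]
```

View pics/w23a.png

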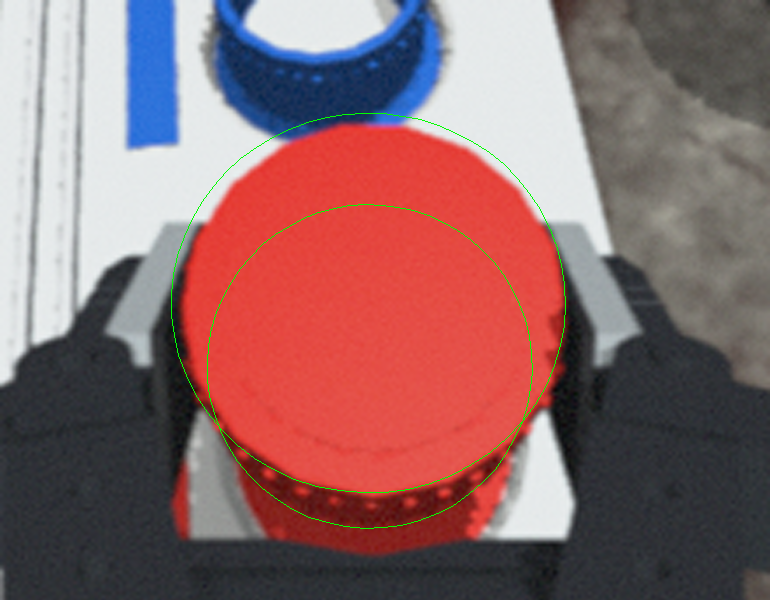

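View pics/s23.png

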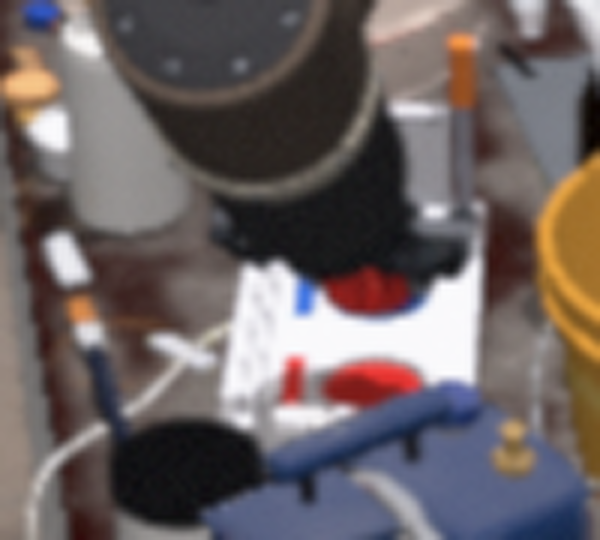

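```bash
python3 - <<'E'
from path import *
import pickle
m=pickle.load(open("w23.pkl","rb"))
for z in(.095,.099):print(onz(m,210+374/3.5,170+308/3.5,z))
S=read_state();R=Ro.from_rotvec(S["orientation"])
print(R.inv().apply([0,0,-.048])*1000, R.inv().apply([.001,.000,0])*1000,R.inv().apply([0,.001,0])*1000)
E
```

```text
[0.5340846  0.18522594 0.095     ]
[0.53365273 0.18399286 0.099     ]
[34.00523626  0.14196087 33.87659596] [ 0.23829011  0.94026757 -0.2431352 ] [ 0.66432459 -0.34042349 -0.66542069]
```

Call:
{"name": "carry_out", "arguments": {
  "rows": [
    {"x":12,"y":0,"z":9,"rx":0,"ry":0,"rz":0,"jaw":1},
    {"x":22,"y":0,"z":18,"rx":0,"ry":0,"rz":0,"jaw":1},
    {"x":31,"y":0,"z":27,"rx":0,"ry":0,"rz":0,"jaw":1},
    {"x":35,"y":0,"z":31,"rx":0,"ry":0,"rz":0,"jaw":1},
    {"x":35,"y":0,"z":31,"rx":0,"ry":0,"rz":0,"jaw":1}
  ]
}}

```text
clock: 29.2
ee_pos: [0.5386, 0.202, 0.0241]
orientation: [2.092, 1.469, -0.874]
force: [0.8, -0.1, -0.3]
opening: 0.552
```

```bash
python3 look.py w24; python3 - <<'E'
from path import *
import pickle
i=cv2.imread("pics/w24.png")
S=read_state();m=pickle.load(open("w24.pkl","rb"))
b=cv2.resize(i[170:370,210:430],None,fx=3.5,fy=3.5,interpolation=2)
for r,z,c in((.029,.014,(0,255,0)),(.024,.046,(255,255,0))):
    p=np.array([proj(m,(.5345+r*np.cos(a),.1887+r*np.sin(a),z)) for a in np.linspace(0,6.28,60)])
    cv2.polylines(b,[np.round((p-[210,170])*3.5).astype(int)],True,c,1)
cv2.imwrite("pics/w24a.png",b[:600])
E
```

```text
29.2 [0.5386 0.202  0.0241] [ 0.07   0.433 -0.375 -1.156 -0.784 -2.689] [ 0.8 -0.1 -0.3] 0.5520147492444324
```

View pics/w24a.png

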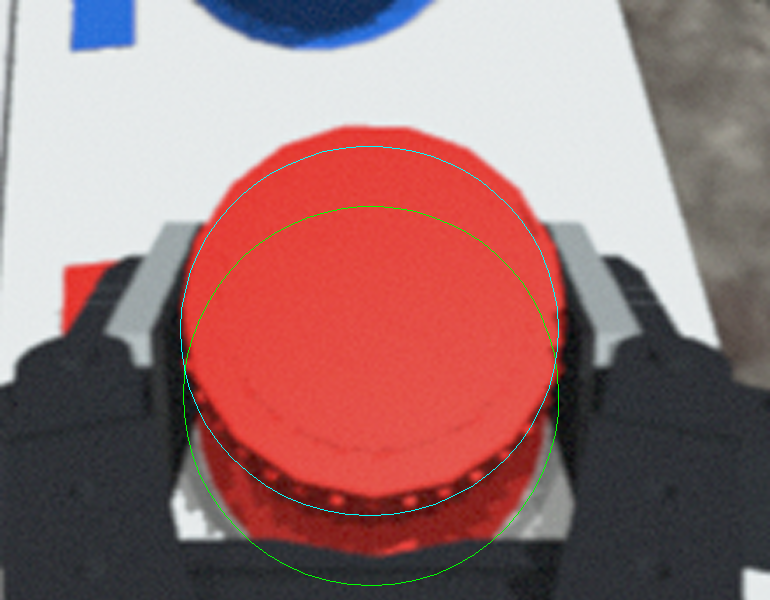

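Call:
{"name": "carry_out", "arguments": {
  "rows": [
    {"x":2,"y":0,"z":2,"rx":0,"ry":0,"rz":0,"jaw":1},
    {"x":2,"y":0,"z":2,"rx":0,"ry":0,"rz":0,"jaw":1},
    {"x":2,"y":0,"z":2,"rx":0,"ry":0,"rz":0,"jaw":0.3},
    {"x":2,"y":0,"z":2,"rx":0,"ry":0,"rz":0,"jaw":0.3},
    {"x":2,"y":0,"z":2,"rx":0,"ry":0,"rz":0,"jaw":0.3},
    {"x":2,"y":0,"z":2,"rx":0,"ry":0,"rz":0,"jaw":0.3}
  ]
}}

```text
clock: 29.85
ee_pos: [0.5383, 0.2021, 0.0206]
orientation: [2.092, 1.47, -0.875]
force: [-0.2, -0.1, 0.8]
opening: 0.701
```

```bash
python3 look.py w25; python3 - <<'E'
from h import *
i=cv2.imread("pics/w25.png");b=cv2.resize(i[170:370,210:430],None,fx=3.5,fy=3.5,interpolation=2)
cv2.imwrite("pics/w25a.png",b[:600])
E
```

```text
29.85 [0.5383 0.2021 0.0206] [ 0.068  0.439 -0.376 -1.161 -0.783 -2.68 ] [-0.2 -0.1  0.8] 0.7014413253353814
```

View pics/w25a.png

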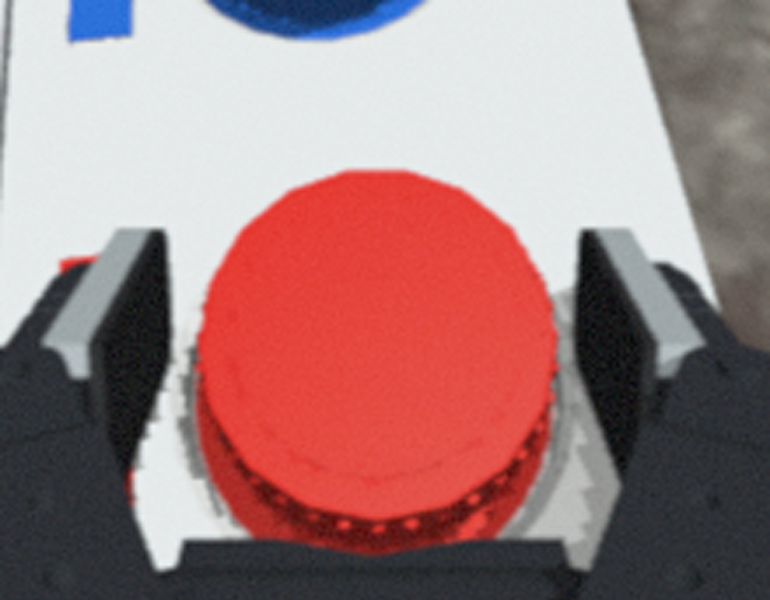

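Dropped in. Retreating straight up, then checking.

Call:
{"name": "carry_out", "arguments": {
  "rows": [
    {"x":-8,"y":0,"z":-8,"rx":0,"ry":0,"rz":0,"jaw":0.25},
    {"x":-25,"y":0,"z":-25,"rx":0,"ry":0,"rz":0,"jaw":0.2},
    {"x":-50,"y":0,"z":-50,"rx":0,"ry":0,"rz":0,"jaw":0.1},
    {"x":-85,"y":0,"z":-70,"rx":-0.05,"ry":0,"rz":0,"jaw":0},
    {"x":-120,"y":0,"z":-85,"rx":-0.15,"ry":0,"rz":0,"jaw":0},
    {"x":-160,"y":0,"z":-95,"rx":-0.25,"ry":0,"rz":0,"jaw":0},
    {"x":-160,"y":0,"z":-95,"rx":-0.25,"ry":0,"rz":0,"jaw":0}
  ]
}}

```text
clock: 30.6
ee_pos: [0.5254, 0.1575, 0.2065]
orientation: [1.906, 1.489, -0.642]
force: [0.4, 0.7, -0.2]
opening: 1.004
```

```bash
python3 look.py w26; python3 - <<'E'
from h import *
import pickle
i=cv2.imread("pics/w26.png");w=pickle.load(open("w26.pkl","rb"))
for P in((.5345,.1887),(.555,.279)):
  for r,z,c in((.029,.014,(0,255,0)),(.024,.037,(0,255,255))):
    p=np.array([proj(w,(P[0]+r*np.cos(a),P[1]+r*np.sin(a),z)) for a in np.linspace(0,6.28,60)])
    cv2.polylines(i,[np.round(p).astype(int)],True,c,1)
cv2.imwrite("pics/w26a.png",i)
t=capture("top");cv2.imwrite("pics/t26.png",cv2.resize(t[165:260,200:320],None,fx=6,fy=6,interpolation=2))
cv2.imwrite("pics/s26.png",cv2.resize(capture("side")[150:240,245:345],None,fx=6,fy=6,interpolation=2))
E
```

```text
30.6 [0.5254 0.1575 0.2065] [ 0.072  0.109 -0.315 -0.887 -0.982 -2.853] [ 0.4  0.7 -0.2] 1.0035157852965995
```

View pics/w26a.png

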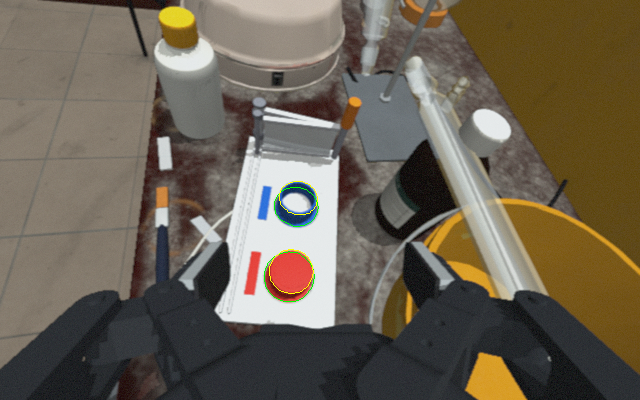

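View pics/t26.png

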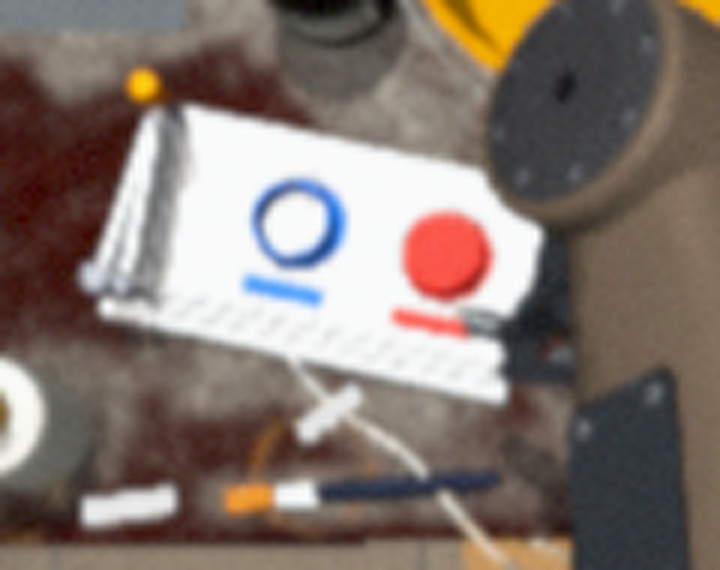

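View pics/s26.png

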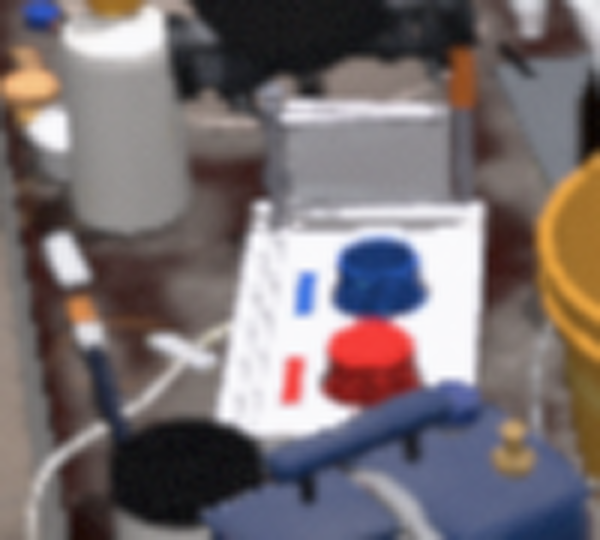

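```bash
python3 - <<'E'
from h import *
t=cv2.imread("pics/w26.png");import pickle
w=pickle.load(open("w26.pkl","rb"))
for b in blobs(t,(0,120,140),(8,255,255),(260,240,325,310),200):
    print("red top",b,onz(w,b[0][0]+b[0][2]/2-.5,b[1][1],.037).round(4))
S=read_state();print(S["force"].round(1),S["qd"].round(3))
print(sign_off())
E
```

```text
red top ([265, 251, 48, 51, 1721], [289.8, 274.6]) [0.531  0.1844 0.037 ]
[-0.5 -0.  -1.3] [ 0.005  0.031 -0.01  -0.002  0.002  0.003]
the job is handed in; nothing more can be done
None
```

I folded the screen by its knob, laid both lids in their pockets, and handed the job in at about 31 s on the clock.

**Screen:** Right after the push, the top and wrist views put the fold at about 1.5 rad. It still looked fully folded in the last pictures.

**Blue lid:** It sits rim up. Its rim matched the outline expected for a lid lying flat at the centre of the blue pocket.

**Red lid:** It sits closed end up, so rim down. Its top matched the same outline for the red pocket. A cruder colour-blob check put it about 5 mm off the pocket centre. That blob took in some of the lid's side wall, and 5 mm is still inside the 8 mm limit.

**Contact while placing blue:** On the first try the fingertips met the tray top with about 80 N, before the lid was fully down. I backed off and released both lids about a centimetre above the pocket floor, and they dropped in flat. That is below the 120 N wrist limit. I took the contact to be at the fingers, not the gripper body, but I didn't confirm it.

In the last pictures the gripper was open and clear, with no contact force. The brown and plastic bottles were standing, as was the jar, seen in part.

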